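# Hang the green pail on the two-prong hook stand

### The job

The small green pail stands on the table with its wire handle folded down. With the pail still standing there, lift the handle upright, then hang the pail by its handle across both prongs of the hook stand, let go and leave it hanging still and level. Do not tip the pail over, and leave the blue pail where it is.

Things in the scene. Friction and masses are not known exactly. Their poses are not given: they have to be found in the camera images.
- green_pail: Loose green round pail, 90 mm across the rim, 70 mm at the foot, 75 mm high, 0.25 kg. Origin: centre of its underside, z up. Its bail (swing handle, a U of 7 mm wire) pivots 66 mm above the origin about the pail's y axis; legs 80 mm long at y = -54 and +54 mm, joined by a bar. It starts folded to the pail's -x side (roughly towards the robot), the bar out beyond the rim over free air.
- green_bail (a joint): Swing angle of the green pail's bail (rad): 0 = upright over the pail, +1.57 = level towards the pail's -x side; range -1.5 to 1.5; folded it starts at 1.2 to 1.45. Light hinge with a little friction: it stays at any angle where it is left, and less than 1 N at the bar swings it.
- green_grip (a point): Middle of the bail's bar, on its axis, 80 mm from the pivots, inside a wooden sleeve 11 mm thick and 24 mm long. Its y axis runs along the bar, z from the pivots to the bar. With the bail upright it is 146 mm above the pail's underside.
- hook_stand: Fixed stand, origin at table height under the hook seat, z up. Foot plate x -50 to +115, y -75 to +75 mm, 13 mm high. Two steel prongs, 8 mm thick, at y = -30 and +30 mm (52 mm free between) run from posts at x = +90 mm to the -x side (towards the robot). Highest: upturned tips at x = -32 mm, 202 mm high; prongs behind the seat 192 mm.
- hook_seat (a point): On the stand's axes, 182 mm up: where the bar's middle lies once hung, bar along y, pail's underside then 36 mm above the table. Both prongs dip to a trough here (flat 16 mm, sloping flanks to x = -28 and +28 mm). Bring the pail in from the -x side, bar above the tips, rim below the prongs, bail legs outside them, then lower at x = 0.
- blue_pail: The other pail, same shape and size with a folded bail, painted blue; to be left alone. Origin: centre of its underside.
Mind the look-alikes: they are no part of the job. There is more than one size of the green_pail; the job needs the middle-sized.

How it is judged:
By the outcome, as a careful person would: the job done as asked, in the order asked, and still so for the second after the job is handed in, with the robot touching nothing.
It also fails if it takes over 62 s, if anything falls off the work surface, if the arm or the gripper's body presses on something with over 40 N, if the wrist force passes 120 N, or if a joint passes its speed limit or range.

### The arm

A 7-joint arm with a two-finger parallel gripper is mounted at the origin on a cart in front of the work surface, level with it; the furniture and walls round the work are solid. World frame = base frame: x ahead of the robot, y to its left, z up, the work surface at z = 0. Lengths are in m, angles in rad, forces in N, time in s.
With the tool pointing down it reaches from about 0.35 to 0.9 m from the base axis. Payload 8.1 kg.
Tool frame: the origin (TCP) lies on the centre line of the jaws, within the pads' length; the fingertips stand finger_overhang ahead of it and the grasp point (between the pads) lies 2 mm behind it (finger_overhang is the distance from the TCP to the fingertips, in m); z points along the fingers, x is the direction in which the jaws open and shut, and the axes are right-handed (so a half turn about z gives the same grasp; the last joint's range is limited). The gripper opens to 92 mm and grips with 3 to 60 N. Pads are 19 mm wide; open, the fingers measure 130 mm over their backs; the gripper's body (75 mm by 190 mm) begins 47 mm behind the grasp point.
Start: joints at [1.099, 0.434, 0.025, 1.573, -0.012, 1.134, -0.075], TCP at [0.225, -0.583, 0.244] pointing down, gripper open.
Joint ranges: [-2.62, 2.62], [-0.44, 2.09], [-1.27, 1.32], [0.08, 2.57], [-1.32, 4.46], [0.12, 2], [-2.74, 2.74]. Speed limits (rad/s): [2.22, 2.22, 3.01, 3.01, 3.14, 3.14, 3.14].

### API

Orientations are given as a rotation vector (axis times angle).
In Python, from workcell import * gives the robot as it stands. The module is installed in compiled form; this text tells all that it offers.
- The arm moves only by the tool play_rows, never from a script. Its argument "series" is a list that holds one entry, the list of rows, each a list of 7 numbers: the shift along the world's x, y, z in mm, then the turn, a rotation vector about the world's x, y, z in degrees, then the gripper command: -1 is shut, 1 is fully open, values between are in proportion. In form: [[[dx, dy, dz, ax, ay, az, jaw], ...]]. A call has exactly 5 rows; each row is the pose to reach, as a shift and turn from the pose commanded when the call began; what a row does not reach only later rows make up. A row lasts 1/10 s, in which the tool goes at most 50 mm and 8.59 degrees, less where a joint would pass 70% of its speed; a pose out of reach is approached as far as the arm can. A call with a gripper value outside its range is refused whole. The fingers move at their own pace and stop on an object; "squeeze" is the grip in N (left out, the last holds). Time passes only in rows, so rows that repeat a pose let the fingers close, or fill a call up. It gives the time, the measured TCP pose, the force and the opening at its end, in the units of the state.
- get_obs(): the state, without advancing time (a new reading comes with each control period).
- grab_frame(name): name is "side" or "top" or "wrist"; returns a dict with "color" (384x512x3 uint8, red, green, blue), "K" (3x3 intrinsics, pixels), "world_to_cam" (4x4, takes a point from world to camera coordinates). Camera axes: x right, y up, looking along -z (the intrinsics and any distortion apply to the point x, -y, -z); pixel columns grow to the right and rows downward; lengths in m; the calibration is good to about 2 mm. A picture is of the moment at which its call begins. There is no depth.
- hand_in(): hands the job in, once; it reports no verdict.
The state is a dict: "time_s": time; "joint_positions": joint angles; "joint_velocities": joint speeds; "tau": joint torques, N m; "position": TCP position; "eef_rot": TCP orientation; "ft_force": force on the tool from outside, world axes, zero at the start; "ft_torque": the same for the moment, N m; "opening": finger opening in m.
Only numpy, scipy, OpenCV 4.12 (cv2) and the standard library are available. Lean on these libraries where they do the work, as an engineer would, in place of code of your own. Each camera call takes 0.05 s, during which the arm holds its last target.

## Working session

There is one attempt and no reset: what is moved stays moved. The work goes in short steps, Python scripts to look and compute and a tool call to move; the robot and the scene stay as the last step left them, time stands still between calls to the robot, and variables do not carry over. Pictures are saved under pics/ and viewed, and the job is handed in when it is done.

Besides the shell and the picture viewer there is one more tool, called by a JSON object that holds its "op" and its "data", one argument or row to a line. play_rows: Moves the arm, as the interface text tells. Its arguments: {"type":"object","properties":{"series":{"type":"array"},"squeeze":{"type":"number"}},"required":["series"]}

```bash
mkdir -p pics; cat > h.py <<'E'
from workcell import *
import numpy as np, cv2
def save(name,fn):
    f=grab_frame(name); cv2.imwrite('pics/'+fn,f['color'][:,:,::-1]); np.savez('pics/'+fn+'.npz',**f); return f
E
python3 - <<'E'
from h import *
o=get_obs(); print({k:np.round(v,3).tolist() for k,v in o.items()})
for n in ['side','top','wrist']:
    f=save(n,n+'0.png'); print(n,f['K'].tolist(),np.round(f['world_to_cam'],3).tolist(),[k for k in f])
E
```

```text
{'time_s': 0.0, 'joint_positions': [1.099, 0.435, 0.025, 1.574, -0.012, 1.134, -0.075], 'joint_velocities': [-0.002, 0.0, -0.002, -0.001, -0.001, 0.0, 0.0], 'tau': [0.0, -66.785, 0.985, -31.447, -0.061, 0.043, 0.0], 'position': [0.225, -0.583, 0.243], 'eef_rot': [-2.59, 1.776, 0.002], 'ft_force': [0.626, 0.701, -0.058], 'ft_torque': [-0.066, 0.057, 0.058], 'opening': 0.092}
side [[348.30803192083505, 0.0, 251.09501638497494], [0.0, 348.30803192083505, 187.6046318711876], [0.0, 0.0, 1.0]] [[-0.925, -0.379, 0.014, 0.436], [0.214, -0.494, 0.843, -0.29], [-0.312, 0.783, 0.538, -0.989], [0.0, 0.0, 0.0, 1.0]] ['color', 'K', 'world_to_cam']
top [[472.2030165919505, 0.0, 257.5480815395581], [0.0, 472.2030165919505, 200.869257984612], [0.0, 0.0, 1.0]] [[-0.01, -1.0, -0.011, -0.147], [0.996, -0.011, 0.09, -0.541], [-0.09, -0.011, 0.996, -1.475], [0.0, 0.0, 0.0, 1.0]] ['color', 'K', 'world_to_cam']
wrist [[299.9770069384681, 0.0, 257.93829353505816], [0.0, 299.9770069384681, 195.9874733933679], [0.0, 0.0, 1.0]] [[0.36, -0.933, -0.0, -0.625], [0.9, 0.347, -0.265, 0.033], [0.247, 0.095, 0.964, -0.389], [0.0, 0.0, 0.0, 1.0]] ['color', 'K', 'world_to_cam']
```

View pics/side0.png

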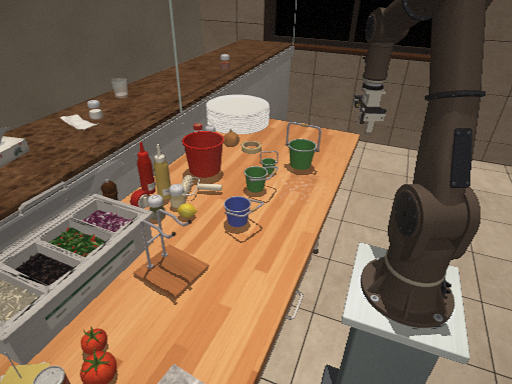

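View pics/top0.png

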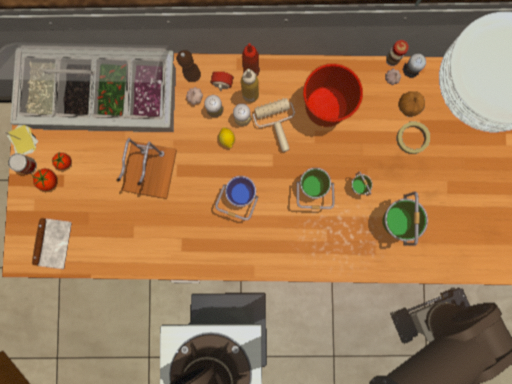

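View pics/wrist0.png

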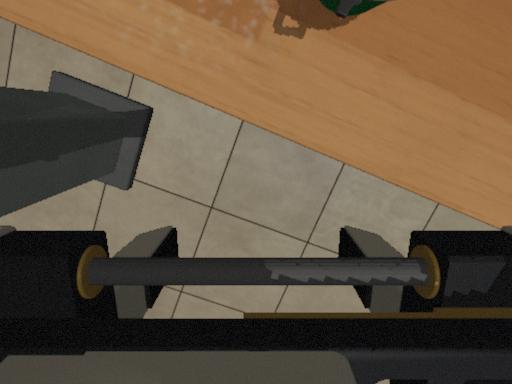

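Top view: there are green pails at (405,220), which is large with its bail upright, at (315,184), which is mid-sized with its bail folded toward the robot, and at (361,185), which is tiny. The blue pail is at (240,192) and the hook stand at about (148,168). The one at (315,184) fits: its rim is about 30 px, or roughly 90 mm. I'll confirm that in a crop.

```bash
python3 - <<'E'
import cv2, numpy as np
a=cv2.imread('pics/top0.png')
c1=cv2.resize(a[150:250,270:370],None,fx=5.5,fy=5.5,interpolation=cv2.INTER_CUBIC)
c1=cv2.resize(a[155:255,280:440],(800,500),interpolation=cv2.INTER_CUBIC)
cv2.imwrite('pics/c_pail.png',c1)
cv2.imwrite('pics/c_hook.png',cv2.resize(a[120:220,100:200],(600,600),interpolation=cv2.INTER_CUBIC))
b=cv2.imread('pics/side0.png')
cv2.imwrite('pics/c_hs.png',cv2.resize(b[180:310,120:280],(738,600),interpolation=cv2.INTER_CUBIC))
cv2.imwrite('pics/c_ps.png',cv2.resize(b[110:240,200:330],(600,600),interpolation=cv2.INTER_CUBIC))
E
```

```text
(no output)
```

View pics/c_pail.png

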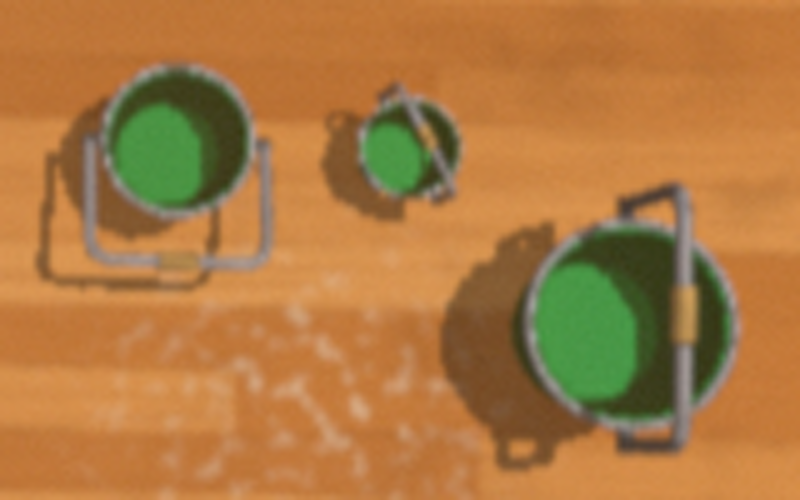

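View pics/c_hook.png

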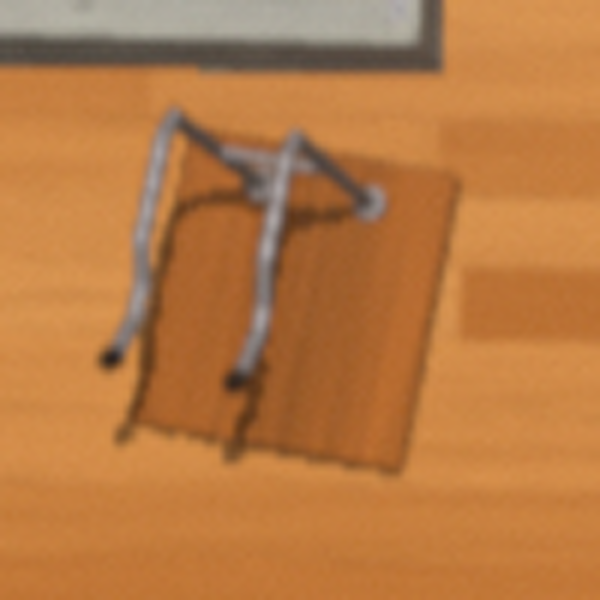

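View pics/c_hs.png

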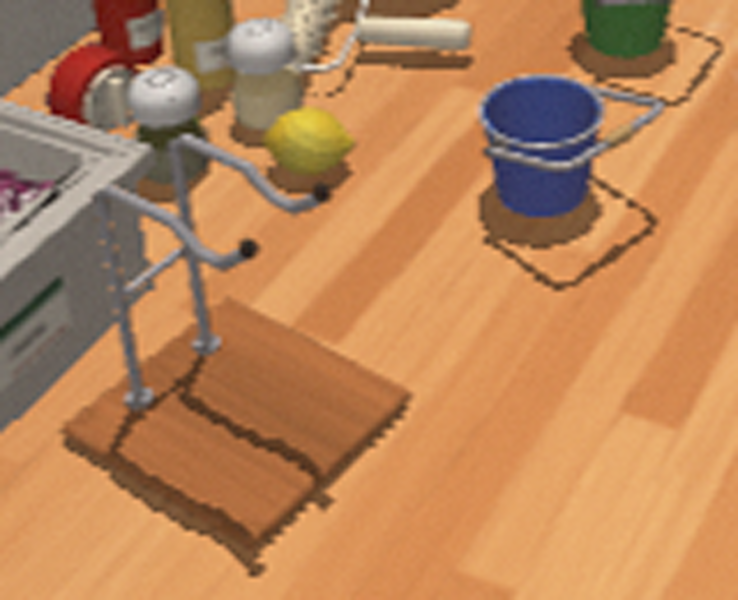

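View pics/c_ps.png

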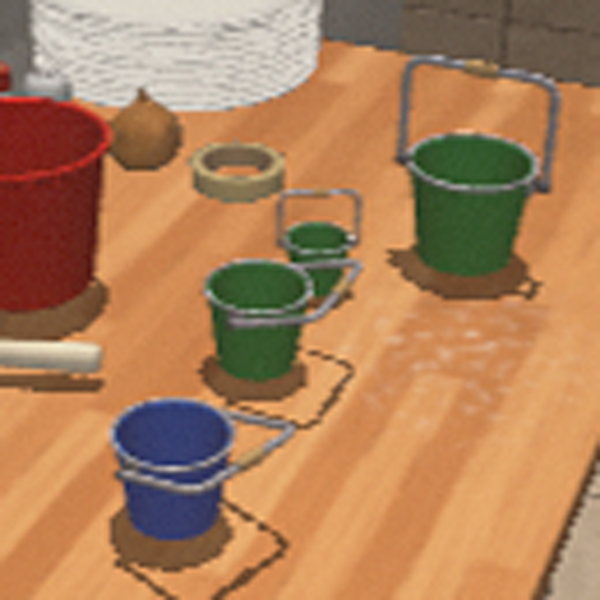

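The crop confirms it. The mid-sized pail's bail is folded toward the robot with its sleeve at top pixel (316,207), and the small and large ones both have upright bails. Next I'll fit model points in both views.

```bash
cat >> h.py <<'E'
from scipy.optimize import least_squares
def proj(P,f):
    P=np.atleast_2d(P); c=P@f['world_to_cam'][:3,:3].T+f['world_to_cam'][:3,3]
    K=f['K']; return np.c_[K[0,0]*c[:,0]/-c[:,2]+K[0,2], K[1,1]*-c[:,1]/-c[:,2]+K[1,2]]
def frm(p,L):
    c,s=np.cos(p[2]),np.sin(p[2]); L=np.atleast_2d(L); return np.c_[p[0]+c*L[:,0]-s*L[:,1],p[1]+s*L[:,0]+c*L[:,1],L[:,2]]
E
python3 - <<'E'
from h import *
T=np.load('pics/top0.png.npz');S=np.load('pics/side0.png.npz')
def bail(a,y,r=.08): return [-r*np.sin(a),y,.066+r*np.cos(a)]
def res(q,full=False):
    p,a=q[:3],q[3]
    Lt=[[0,0,.075],bail(a,.054),bail(a,-.054),bail(a,0)]
    Ls=[[0,0,.075],bail(a,-.054),bail(a,.054),bail(a,0)]
    rt=proj(frm(p,Lt),T)-(np.array([[315.2,182.6],[297.8,206.8],[333.2,207],[315.7,206.8]]))
    # side: which corner is which resolved below
    rs=proj(frm(p,Ls),S)-np.array([[255.7,171.8],[277,167],[264.8,179.4],[270.8,174.2]])
    return (rt,rs) if full else np.r_[rt.ravel(),rs.ravel()]
r=least_squares(res,[.55,-.3,0,1.3]); print(r.x,np.rad2deg(r.x[2:])); print(res(r.x,True))
# sleeve by triangulation
g=frm(r.x[:3],[bail(r.x[3],0)]); print('grip',g)
hl=np.array([[-.032,.03,.199],[-.032,-.03,.199],[.09,.03,.188],[.09,-.03,.188],[-.05,-.075,.013],[.115,-.075,.013],[-.05,.075,.013]])
ht=np.array([[118.1,179.1],[138.9,182.9],[128.8,138.4],[148.8,142.1],[166.6,197.9],[175.9,149.9],[122.1,190.4]])
sl=np.array([[-.032,.03,.199],[-.032,-.03,.199],[.09,.03,.188],[.09,-.03,.188],[.115,-.075,.013],[-.05,-.075,.013],[-.05,.075,.013],[.115,.075,.013]])
ss=np.array([[173.3,233.8],[189.4,221.4],[142.4,220.8],[158.6,210.4],[169,244.6],[208.4,265.8],[175.5,296.2],[133.7,273.9]])
def rh(p,full=False):
    a=proj(frm(p,hl),T)-ht;b=proj(frm(p,sl),S)-ss
    return (a,b) if full else np.r_[a.ravel(),b.ravel()]
h=least_squares(rh,[.55,.2,0]); print('hook',h.x,np.rad2deg(h.x[2]));print(rh(h.x,True))
E
```

```text
[ 0.59198815 -0.33166168 -0.05423444  1.30159016] [-3.10740429 74.57562265]
(array([[ 0.23990693, -1.04093388],
       [-0.58298847, -1.31612148],
       [-0.31892829,  0.02711771],
       [-0.66131259, -0.54494993]]), array([[-1.03340456, -0.26462514],
       [ 0.76093585,  0.20559614],
       [ 2.41513325,  0.25568195],
       [ 1.84821005, -0.95845976]]))
grip [[ 0.51498295 -0.32748124  0.0872773 ]]
hook [ 0.61204211  0.20330411 -0.18731337] -10.732265777454124
(array([[-0.16621647,  1.03936512],
       [-0.18001583,  0.9354254 ],
       [-1.09298193,  0.68936407],
       [-0.62573573,  0.57723444],
       [-0.05502439,  1.17384581],
       [ 0.49909137, -0.82634973],
       [-1.26199435,  0.51896017]]), array([[ 0.65510919, -1.02748952],
       [ 0.47554278, -0.81355766],
       [-1.41132814, -1.21188839],
       [-1.24985962, -1.6668569 ],
       [ 0.20385808, -1.16159289],
       [ 1.07470115, -1.73368252],
       [-1.05813154,  1.32918667],
       [-1.18644877, -1.63743855]]))
```

```bash
cat >> h.py <<'E'
from scipy.spatial.transform import Rotation as Rn
def toolR(psi_deg,tilt_deg):
    p,t=np.deg2rad([psi_deg,tilt_deg]); f=np.array([np.cos(p),np.sin(p),0]); z=np.sin(t)*f-np.cos(t)*np.array([0,0,1]); x=np.cos(t)*f+np.sin(t)*np.array([0,0,1])
    return np.c_[x,np.cross(z,x),z]
def delta(pos,psi,tilt):
    o=get_obs(); R0=Rn.from_rotvec(o['eef_rot']); rv=(Rn.from_matrix(toolR(psi,tilt))*R0.inv()).as_rotvec(degrees=True)
    print('t',round(o['time_s'],2),'pos',np.round(o['position'],4),'open',round(o['opening'],4),'F',np.round(o['ft_force'],1)); print('d mm',np.round((np.array(pos)-o['position'])*1e3,1),'rv',np.round(rv,1),'norm',np.linalg.norm(rv).round(1))
E
python3 - <<'E'
import workcell; print([k for k in dir(workcell) if k[0]!='_'], getattr(workcell,'finger_overhang',None))
from h import *
delta([.40,-.33,.25],-3,0)
delta([.30,-.33,.25],-3,0)
E
```

```text
['IKError', 'finger_overhang', 'get_obs', 'grab_frame', 'hand_in'] 0.017
t 0.15 pos [ 0.2251 -0.5826  0.2431] open 0.092 F [ 0.2 -1.4  0.3]
d mm [174.9 252.6   6.9] rv [-0.  -0.1 65.9] norm 65.9
t 0.15 pos [ 0.2251 -0.5826  0.2431] open 0.092 F [ 0.2 -1.4  0.3]
d mm [ 74.9 252.6   6.9] rv [-0.  -0.1 65.9] norm 65.9
```

{"op": "play_rows", "data": {
  "series": [
    [[5,20,5,0,0,6,1],[13,50,8,0,0,14,1],[22,80,8,0,0,22,1],[33,115,8,0,0,30,0.5],[44,150,8,0,0,38,0]]
  ]
}}

```text
time_s: 0.65
position: [0.2693, -0.4316, 0.2515]
eef_rot: [-3.03, 0.828, 0.001]
ft_force: [1.2, 0.1, -0.3]
opening: 0.0805
```

{"op": "play_rows", "data": {
  "series": [
    [[10,35,0,0,0,8,-0.3],[20,65,0,0,0,15,-0.48],[30,90,0,0,0,22,-0.48],[40,100,0,0,0,28,-0.48],[55,103,0,0,0,28,-0.48]]
  ]
}}

```text
time_s: 1.15
position: [0.3241, -0.3285, 0.2518]
eef_rot: [-3.141, 0.071, 0.001]
ft_force: [-0.3, -0.4, -0.1]
opening: 0.0403
```

```bash
python3 - <<'E'
from h import *
print(np.round(get_obs()['joint_positions'],2))
B=np.array([.515,-.3275,.087]); z=toolR(-3.1,30)[:,2]
delta(B-.09*z,-3.1,30); delta(B-.0*z,-3.1,30)
E
```

```text
[ 0.95  0.18 -0.32  1.92  0.07  1.05  0.56]
t 1.15 pos [ 0.3241 -0.3285  0.2518] open 0.0403 F [-0.3 -0.4 -0.1]
d mm [146.    3.5 -86.9] rv [ -1.5 -30.   -0.5] norm 30.0
t 1.15 pos [ 0.3241 -0.3285  0.2518] open 0.0403 F [-0.3 -0.4 -0.1]
d mm [ 190.9    1.  -164.8] rv [ -1.5 -30.   -0.5] norm 30.0
```

{"op": "play_rows", "data": {
  "series": [
    [[20,1,-5,-0.3,-6,-0.1,-0.48],[50,2,-15,-0.6,-12,-0.2,-0.48],[80,2,-30,-0.9,-18,-0.3,-0.48],[105,3,-43,-1.2,-24,-0.4,-0.48],[120,3,-50,-1.5,-30,-0.5,-0.48]]
  ]
}}

```text
time_s: 1.65
position: [0.4456, -0.3265, 0.2015]
eef_rot: [3.018, -0.087, 0.815]
ft_force: [1.8, 1.3, -0.3]
opening: 0.0241
```

```bash
python3 - <<'E'
from h import *
print(np.round(get_obs()['joint_positions'],2))
save('wrist','w1.png');save('side','s1.png')
B=np.array([.515,-.3275,.087]); z=toolR(-3.1,30)[:,2]
delta(B-.0*z,-3.1,30)
E
```

```text
[ 1.2   0.26 -0.54  2.14 -0.48  0.39  1.06]
t 1.75 pos [ 0.4419 -0.3268  0.1993] open 0.024 F [-1.5  0.  -0.9]
d mm [  73.1   -0.7 -112.3] rv [-0.4 -0.   0.4] norm 0.5
```

View pics/w1.png

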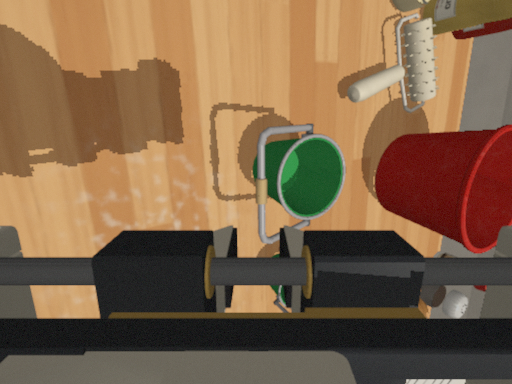

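View pics/s1.png

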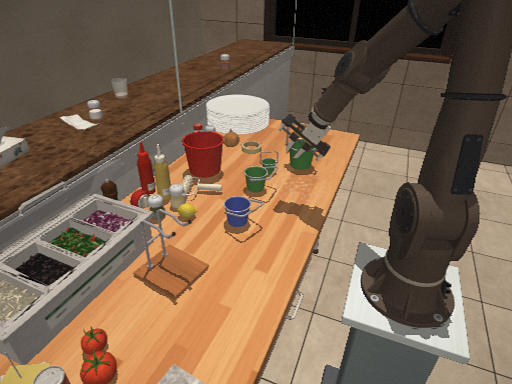

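Wrist view: the sleeve is at (262,191), the bail corners at (262,133) and (265,238), and the rim centre at about (311,176). The side view shows the gripper clear of everything. I'll refit using all three views.

```bash
python3 - <<'E'
from h import *
T=np.load('pics/top0.png.npz');S=np.load('pics/side0.png.npz');W=np.load('pics/w1.png.npz')
a=cv2.imread('pics/w1.png'); cv2.imwrite('pics/c_w1.png',cv2.resize(a[100:260,200:360],(600,600),interpolation=cv2.INTER_CUBIC))
print('tcp in side',proj([[.442,-.327,.2]],S))
def bail(a,y,r=.08): return [-r*np.sin(a),y,.066+r*np.cos(a)]
def res(q,full=False):
    p,a=q[:3],q[3]
    Lt=[[0,0,.075],bail(a,.054),bail(a,-.054),bail(a,0)]
    Ls=[[0,0,.075],bail(a,-.054),bail(a,.054),bail(a,0)]
    Lw=[bail(a,.054),bail(a,-.054),bail(a,0)]
    rt=proj(frm(p,Lt),T)-(np.array([[315.2,182.6],[297.8,206.8],[333.2,207],[315.7,206.8]]))
    rs=proj(frm(p,Ls),S)-np.array([[255.7,171.8],[277,167],[264.8,179.4],[270.8,174.2]])
    rw=proj(frm(p,Lw),W)-np.array([[262,133],[265,238],[262,191]])
    return (rt,rs,rw) if full else np.r_[rt.ravel(),rs.ravel(),rw.ravel()]
r=least_squares(res,[.59,-.33,0,1.3]); print(r.x,np.rad2deg(r.x[2:])); [print(np.round(v,1).tolist()) for v in res(r.x,True)]
print('grip',frm(r.x[:3],[bail(r.x[3],0)]))
E
```

```text
tcp in side [[292.8749202  150.69891555]]
[ 0.59525983 -0.33130046 -0.02130204  1.3161771 ] [-1.22051723 75.4113927 ]
[[0.1, -2.1], [0.1, -1.7], [0.3, -1.5], [-0.0, -1.5]]
[[-1.8, -0.4], [-0.2, -0.0], [2.3, 0.2], [1.3, -1.1]]
[[-1.1, -1.6], [-1.0, 3.4], [0.5, -1.7]]
grip [[ 0.51785665 -0.32965137  0.08615015]]
```

View pics/c_w1.png

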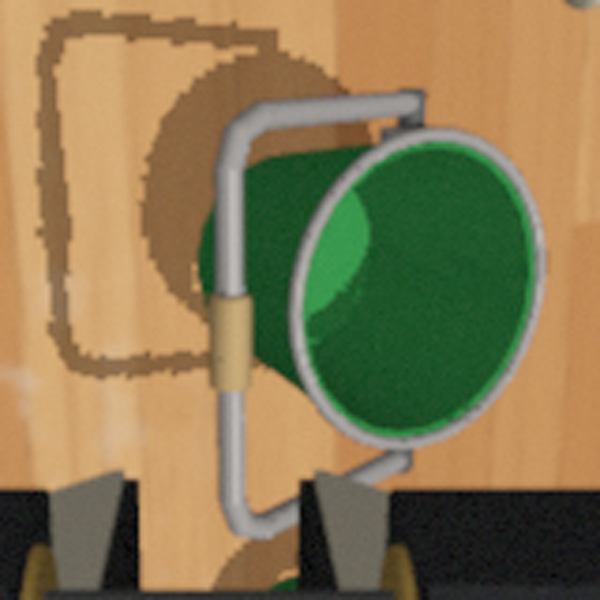

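```bash
python3 - <<'E'
from h import *
B=np.array([.517,-.329,.087]); z=toolR(-2,30)[:,2]; print(z)
delta(B-.045*z,-2,30); delta(B-.0*z,-2,30)
E
```

```text
[ 0.49969541 -0.01744975 -0.8660254 ]
t 1.75 pos [ 0.4419 -0.3268  0.1993] open 0.024 F [-1.5  0.  -0.9]
d mm [ 52.6  -1.5 -73.4] rv [-0.4 -0.   1.5] norm 1.6
t 1.75 pos [ 0.4419 -0.3268  0.1993] open 0.024 F [-1.5  0.  -0.9]
d mm [  75.1   -2.2 -112.3] rv [-0.4 -0.   1.5] norm 1.6
```

{"op": "play_rows", "data": {
  "series": [
    [[10,0,-14,0,0,0.5,-0.48],[21,-1,-30,0,0,1,-0.48],[32,-1,-46,0,0,1.5,-0.48],[43,-1,-61,0,0,1.5,-0.48],[52,-1,-73,0,0,1.5,-0.48]]
  ]
}}

```text
time_s: 2.25
position: [0.4972, -0.3279, 0.1285]
eef_rot: [3.029, -0.049, 0.81]
ft_force: [0.3, 0.6, -0.4]
opening: 0.024
```

```bash
python3 - <<'E'
from h import *
save('wrist','w2.png')
B=np.array([.517,-.329,.087]);delta(B,-2,30)
E
```

```text
t 2.3 pos [ 0.4979 -0.3272  0.1271] open 0.0239 F [ 1.1  0.8 -0.8]
d mm [ 19.1  -1.8 -40.1] rv [-0.2 -0.1 -0.3] norm 0.3
```

View pics/w2.png

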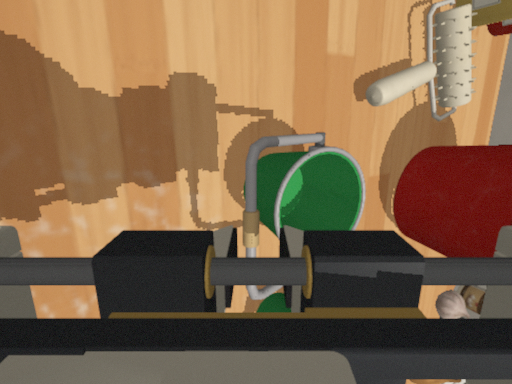

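```bash
python3 - <<'E'
from h import *
T=np.load('pics/top0.png.npz');S=np.load('pics/side0.png.npz');W=np.load('pics/w1.png.npz');V=np.load('pics/w2.png.npz')
ob=[(T,[315.7,206.8]),(S,[270.8,174.2]),(W,[261.4,191]),(V,[251,229])]
for B in ([.517,-.329,.087],[.515,-.3275,.087]): print([np.round(proj(B,f)[0]-np.array(p),1).tolist() for f,p in ob])
r=least_squares(lambda b:np.r_[tuple(proj(b,f)[0]-np.array(p) for f,p in ob)],[.517,-.329,.087]); print(r.x,r.fun.round(1))
r=least_squares(lambda b:np.r_[tuple(proj(b,f)[0]-np.array(p) for f,p in ob[2:])],[.517,-.329,.087]); print(r.x,r.fun.round(1))
E
```

```text
[[-0.2, -1.2], [1.5, -1.2], [0.8, -2.0], [1.6, -4.1]]
[[-0.7, -0.5], [1.8, -0.9], [-1.1, -3.1], [-1.1, -5.6]]
[ 0.51673694 -0.33188106  0.08519293] [ 0.7 -1.1  1.8 -1.1 -0.3  0.6  0.1 -0.8]
[ 0.51236246 -0.32865172  0.09329183] [-0. -0.  0.  0.]
```

{"op": "play_rows", "data": {
  "series": [
    [[4,-1,-9,0,0,0,-0.48],[9,-2,-20,0,0,0,-0.48],[14,-3,-31,0,0,0,-0.48],[18,-3,-40,0,0,0,-0.48],[18,-3,-40,0,0,0,-0.48]]
  ]
}}

```text
time_s: 2.8
position: [0.5141, -0.3305, 0.0873]
eef_rot: [3.03, -0.05, 0.811]
ft_force: [-0.3, 0.2, 0.4]
opening: 0.0239
```

```bash
python3 - <<'E'
from h import *
save('wrist','w3.png'); f=save('side','s3.png'); cv2.imwrite('pics/c_s3.png',cv2.resize(f['color'][120:220,210:330,::-1],(720,600),interpolation=cv2.INTER_CUBIC))
B=np.array([.5165,-.331,.086]);delta(B,-2,30)
E
```

```text
t 2.9 pos [ 0.5142 -0.3308  0.0884] open 0.0237 F [0.5 0.5 0.1]
d mm [ 2.3 -0.2 -2.4] rv [-0.2  0.  -0.2] norm 0.2
```

View pics/w3.png

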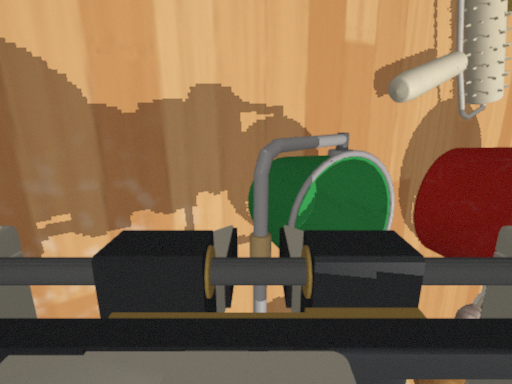

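View pics/c_s3.png

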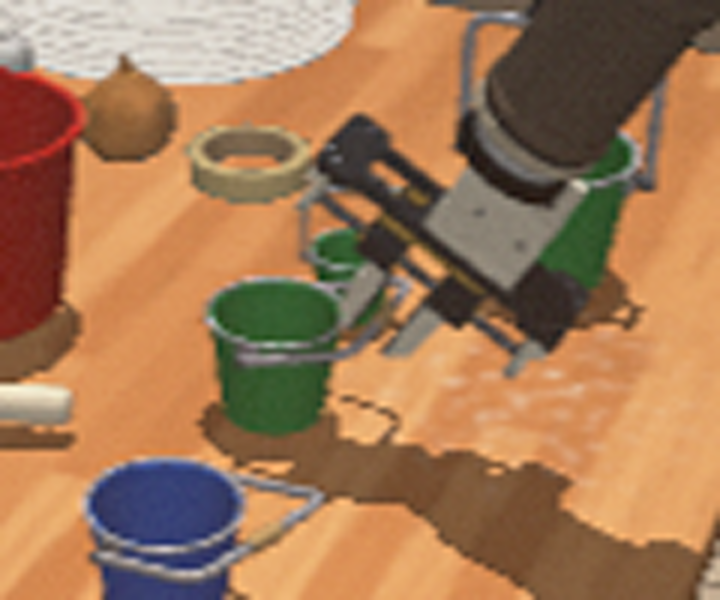

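Wrist view: the sleeve at (261,250) is centred between the fingers, whose gap runs from column 237 to 285. I'll close lightly.

{"op": "play_rows", "data": {
  "series": [
    [[2,0,-2,0,0,0,-0.6],[2,0,-2,0,0,0,-0.7],[2,0,-2,0,0,0,-0.8],[2,0,-2,0,0,0,-1],[2,0,-2,0,0,0,-1]]
  ],
  "squeeze": 5
}}

```text
time_s: 3.4
position: [0.5161, -0.3311, 0.0869]
eef_rot: [3.028, -0.05, 0.812]
ft_force: [-1.6, 0.1, -1.0]
opening: 0.0106
```

```bash
python3 - <<'E'
from h import *
f=save('wrist','w4.png'); cv2.imwrite('pics/c_w4.png',cv2.resize(f['color'][120:320,180:400,::-1],(660,600),interpolation=cv2.INTER_CUBIC))
B=np.array([.5165,-.331,.086]);delta(B,-2,30)
E
```

```text
t 3.45 pos [ 0.5161 -0.3311  0.0869] open 0.0109 F [-0.4 -0.2  1. ]
d mm [ 0.4  0.1 -0.9] rv [-0.1  0.  -0.1] norm 0.2
```

View pics/c_w4.png

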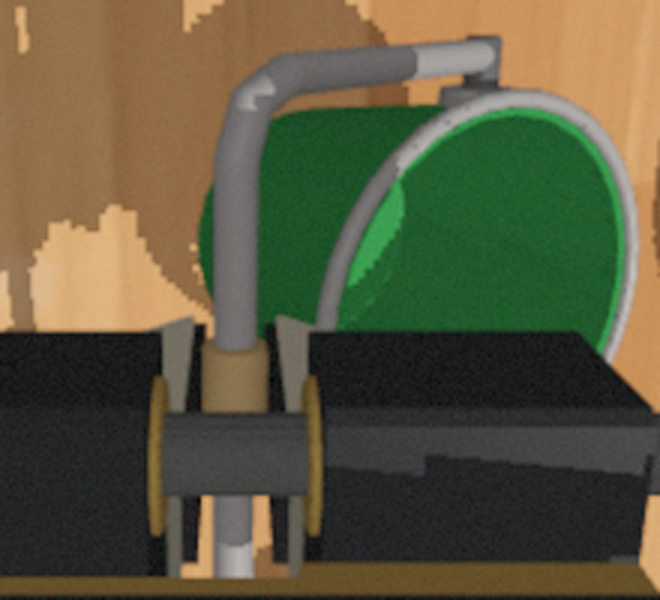

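Gripped: the opening is 10.9 mm, which matches the 11 mm sleeve. Now I'll swing the bail up along its 80 mm arc, easing the tool tilt from 30° to 0° as it goes.

{"op": "play_rows", "data": {
  "series": [
    [[2,0,6.7,0,2,0,-1],[4.8,0,13,0,4,0,-1],[8,0,19,0,6,0,-1],[11.7,0,25,0,8,0,-1],[16,-0.5,30.5,0,10,0,-1]]
  ],
  "squeeze": 4
}}

```text
time_s: 3.95
position: [0.5321, -0.3314, 0.1177]
eef_rot: [3.085, -0.049, 0.542]
ft_force: [-0.1, 0.3, -0.6]
opening: 0.0108
```

```bash
python3 - <<'E'
from h import *
f=save('wrist','w5.png'); f=save('side','s5.png'); cv2.imwrite('pics/c_s5.png',cv2.resize(f['color'][100:220,210:354,::-1],(720,600),interpolation=cv2.INTER_CUBIC))
delta([.594,-.333,.144],-2,0)
E
```

```text
t 4.05 pos [ 0.5344 -0.3312  0.1187] open 0.0107 F [-2.9  0.5  2.6]
d mm [59.6 -1.8 25.3] rv [ 0.9 20.1 -0.3] norm 20.2
```

View pics/c_s5.png

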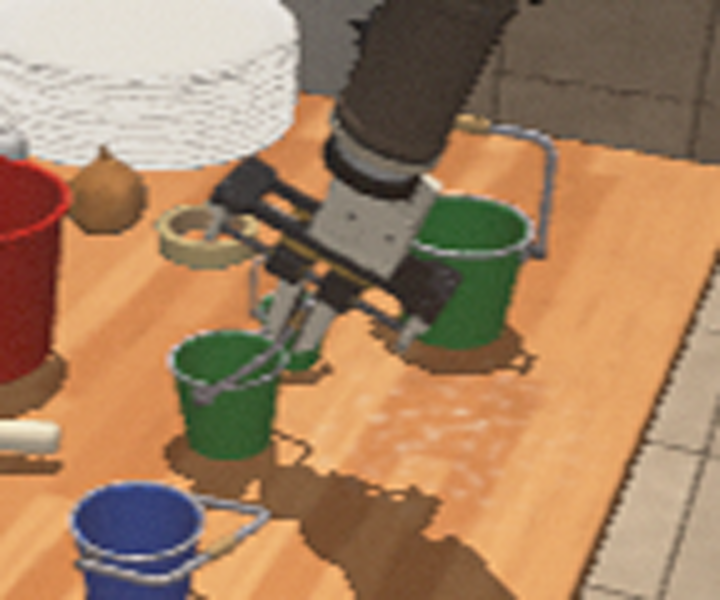

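View pics/w5.png

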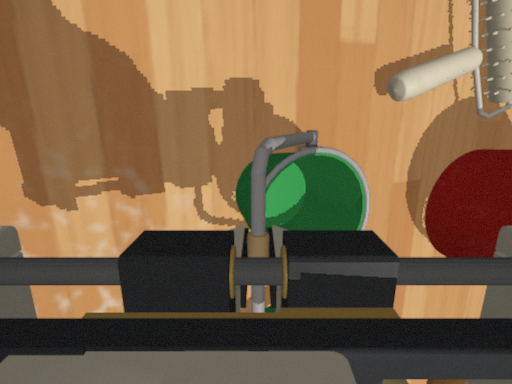

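The side view shows the bail about half up, still in the jaws, with the pail standing level. I'll continue.

{"op": "play_rows", "data": {
  "series": [
    [[4.7,0,5,0,2,0,-1],[9.9,0,9.5,0,4,0,-1],[15.4,0,13.5,0,6,0,-1],[21.3,0,17,0,8,0,-1],[27.5,-1,20,0,10,0,-1]]
  ]
}}

```text
time_s: 4.55
position: [0.5592, -0.3325, 0.1367]
eef_rot: [3.119, -0.048, 0.272]
ft_force: [-0.8, -0.3, -0.3]
opening: 0.0107
```

```bash
python3 - <<'E'
from h import *
f=save('wrist','w6.png'); f=save('side','s6.png'); cv2.imwrite('pics/c_s6.png',cv2.resize(f['color'][100:220,210:354,::-1],(720,600),interpolation=cv2.INTER_CUBIC))
delta([.594,-.333,.144],-2,0)
E
```

```text
t 4.65 pos [ 0.5613 -0.3323  0.1373] open 0.011 F [-1.7 -0.7  3.6]
d mm [32.7 -0.7  6.7] rv [ 0.8 10.1 -0.4] norm 10.2
```

View pics/c_s6.png

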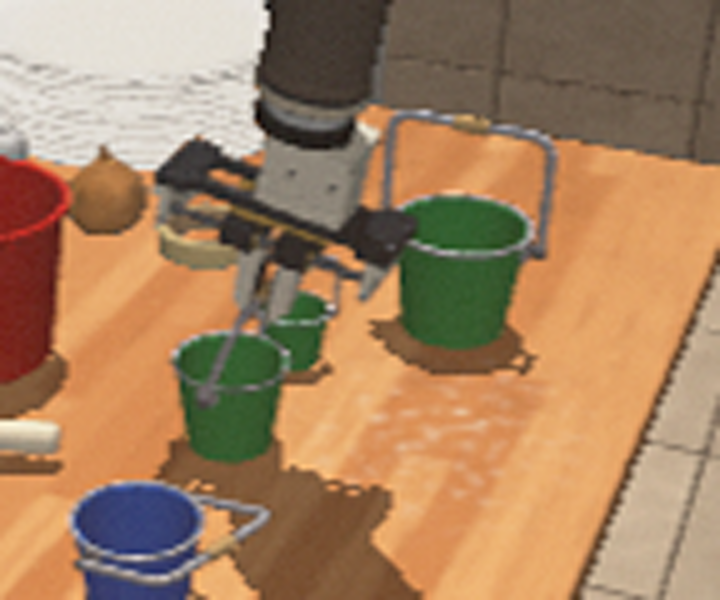

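View pics/w6.png

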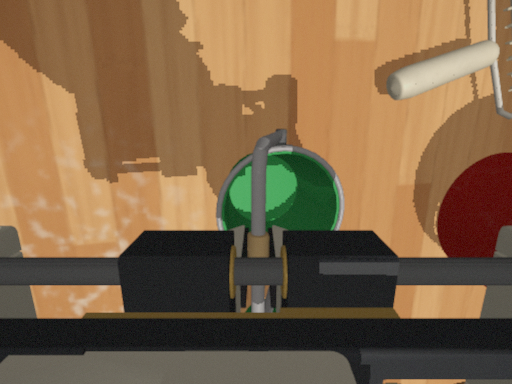

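{"op": "play_rows", "data": {
  "series": [
    [[6.4,0,2.5,0,2,0,-1],[13,0,4.5,0,4,0,-1],[20,0,6,0,6,0,-1],[26.5,0,6.5,0,8,0,-1],[32,-1,7,0.5,10,0,-1]]
  ]
}}

```text
time_s: 5.15
position: [0.5911, -0.3331, 0.1432]
eef_rot: [3.138, -0.046, -0.0]
ft_force: [-0.6, 0.3, -0.8]
opening: 0.011
```

```bash
python3 - <<'E'
from h import *
f=save('wrist','w7.png'); f=save('top','t7.png'); cv2.imwrite('pics/c_t7.png',cv2.resize(f['color'][140:240,260:380,::-1],(720,600),interpolation=cv2.INTER_CUBIC));f=save('side','s7.png'); cv2.imwrite('pics/c_s7.png',cv2.resize(f['color'][100:220,210:354,::-1],(720,600),interpolation=cv2.INTER_CUBIC))
delta([.594,-.333,.144],-2,0)
E
```

```text
t 5.3 pos [ 0.5913 -0.3335  0.1429] open 0.0105 F [-0.8 -0.5 -1.1]
d mm [2.7 0.5 1.1] rv [ 0.2  0.1 -0.3] norm 0.4
```

View pics/c_s7.png

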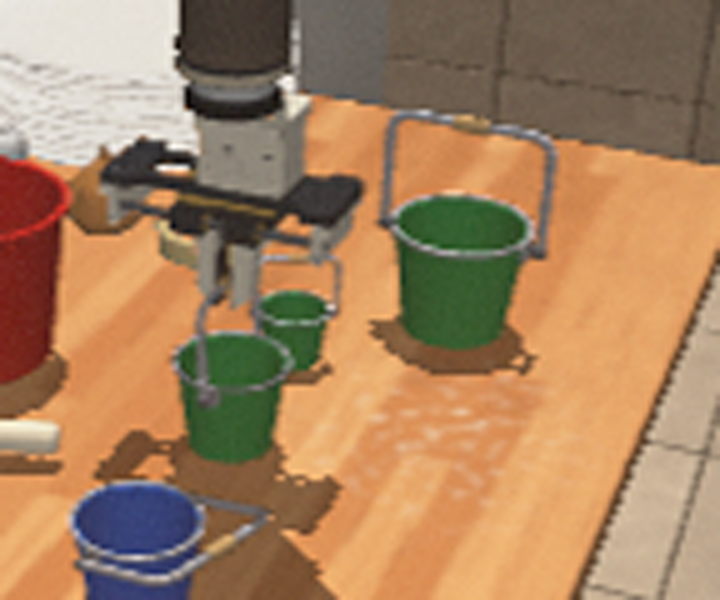

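View pics/w7.png

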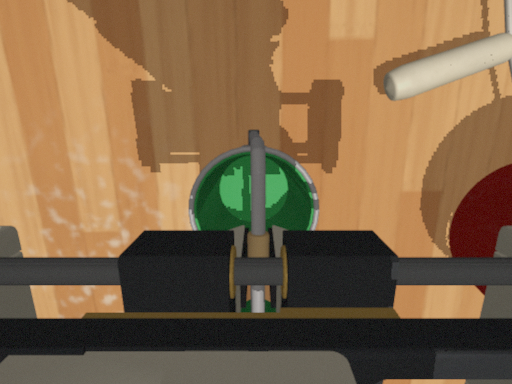

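View pics/c_t7.png

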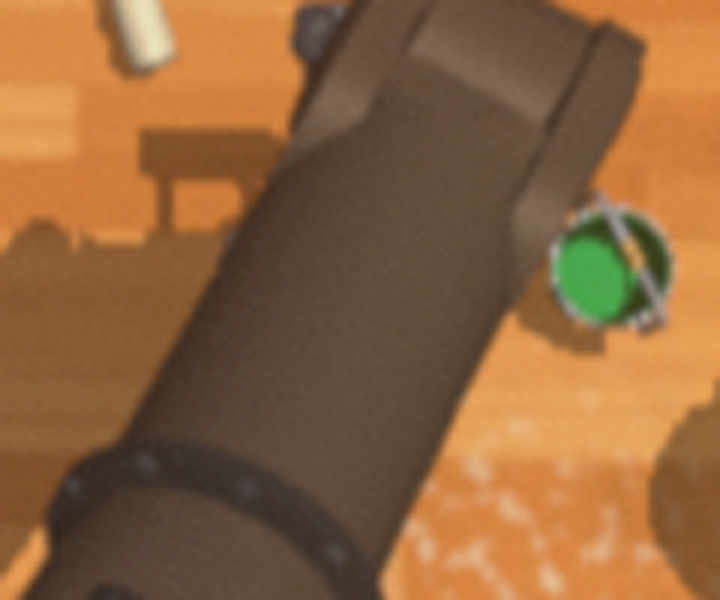

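The bail is now upright: in the wrist view the pivot lug at (254,133) is almost exactly under the bar at column 258. The pail is still standing on the table. I'll firm up the grip and lift.

{"op": "play_rows", "data": {
  "series": [
    [[0,0,0,0,0,0,-1],[0,0,0,0,0,0,-1],[0,0,0,0,0,0,-1],[0,0,4,0,0,0,-1],[0,0,8,0,0,0,-1]]
  ],
  "squeeze": 30
}}

```text
time_s: 5.8
position: [0.5917, -0.3334, 0.1526]
eef_rot: [3.136, -0.047, 0.001]
ft_force: [0.9, 0.5, -2.8]
opening: 0.0099
```

{"op": "play_rows", "data": {
  "series": [
    [[0,0,8,0,0,0,-1],[0,0,18,0,0,0,-1],[0,0,30,0,0,0,-1],[0,0,42,0,0,0,-1],[0,0,50,0,0,0,-1]]
  ]
}}

```text
time_s: 6.3
position: [0.5923, -0.3338, 0.2042]
eef_rot: [3.135, -0.047, 0.004]
ft_force: [0.3, -0.2, -4.0]
opening: 0.0098
```

```bash
python3 - <<'E'
from h import *
f=save('wrist','w8.png'); f=save('side','s8.png'); cv2.imwrite('pics/c_s8.png',cv2.resize(f['color'][80:220,190:358,::-1],(720,600),interpolation=cv2.INTER_CUBIC))
print(np.round(get_obs()['joint_positions'],2))
h=np.array([.612,.2033,np.deg2rad(-10.73)])
pre=frm(h,[[-.13,0,.24]])[0]; print('pre',pre,'seat',frm(h,[[0,0,.182]]))
delta(pre,-10.7,0)
E
```

```text
[ 0.31  0.55  0.19  1.49 -0.11  1.1   0.49]
pre [0.48427299 0.22750354 0.24      ] seat [[0.612  0.2033 0.182 ]]
t 6.4 pos [ 0.5925 -0.3339  0.2041] open 0.0095 F [ 0.7 -0.2 -3.1]
d mm [-108.3  561.4   35.9] rv [ 0.4  0.1 -9. ] norm 9.0
```

View pics/c_s8.png

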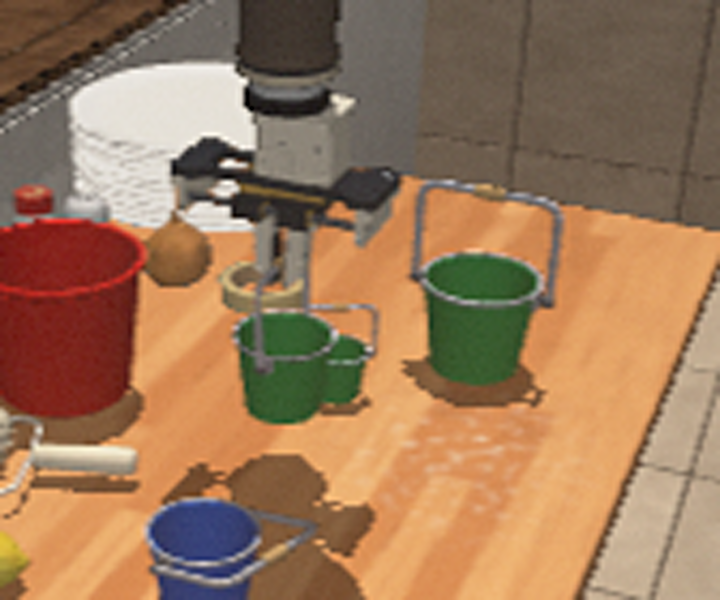

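View pics/w8.png

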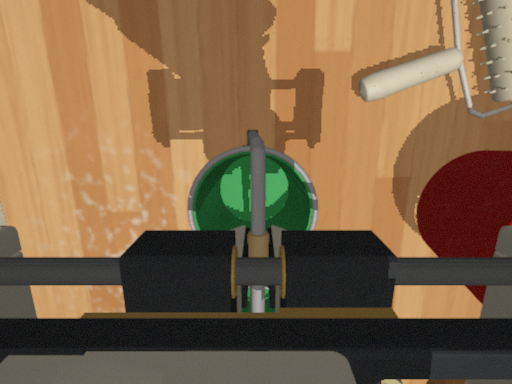

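Lifted and level, with −3 N on the wrist from the pail's weight. Next I'll carry it high over the blue pail toward the stand.

{"op": "play_rows", "data": {
  "series": [
    [[0,0,12,0,0,0,-1],[0,3,30,0,0,0,-1],[-1,8,50,0,0,0,-1],[-3,16,70,0,0,-0.5,-1],[-6,28,85,0,0,-1,-1]]
  ]
}}

```text
time_s: 6.9
position: [0.5856, -0.3058, 0.2887]
eef_rot: [3.134, -0.077, 0.002]
ft_force: [0.6, -0.6, -2.7]
opening: 0.0103
```

{"op": "play_rows", "data": {
  "series": [
    [[-3,17,8,0,0,-0.5,-1],[-7,38,12,0,0,-1,-1],[-12,63,12,0,0,-1.5,-1],[-17,90,12,0,0,-2,-1],[-22,117,12,0,0,-2.5,-1]]
  ]
}}

```text
time_s: 7.4
position: [0.5631, -0.1869, 0.2994]
eef_rot: [3.133, -0.143, 0.0]
ft_force: [-0.6, -0.5, -2.8]
opening: 0.0101
```

{"op": "play_rows", "data": {
  "series": [
    [[-5,28,0,0,0,-0.5,-1],[-10,56,0,0,0,-1,-1],[-15,84,0,0,0,-1.5,-1],[-21,112,0,0,0,-2,-1],[-27,140,0,0,0,-2.5,-1]]
  ]
}}

```text
time_s: 7.9
position: [0.5359, -0.0469, 0.2994]
eef_rot: [3.129, -0.211, -0.0]
ft_force: [1.3, 1.1, -2.2]
opening: 0.0098
```

{"op": "play_rows", "data": {
  "series": [
    [[-6,28,0,0,0,-0.5,-1],[-13,56,0,0,0,-1,-1],[-20,84,0,0,0,-1.5,-1],[-27,110,0,0,0,-2,-1],[-33,133,0,0,0,-2.5,-1]]
  ]
}}

```text
time_s: 8.4
position: [0.5027, 0.0863, 0.2995]
eef_rot: [3.124, -0.278, -0.0]
ft_force: [1.0, 0.3, -2.4]
opening: 0.0101
```

{"op": "play_rows", "data": {
  "series": [
    [[-5,21,0,0,0,-0.2,-1],[-9,38,0,0,0,-0.4,-1],[-13,54,0,0,0,-0.5,-1],[-17,68,0,0,0,-0.5,-1],[-20,80,0,0,0,-0.5,-1]]
  ]
}}

```text
time_s: 8.9
position: [0.4829, 0.1656, 0.2994]
eef_rot: [3.123, -0.292, -0.0]
ft_force: [0.2, 0.0, -1.7]
opening: 0.0098
```

```bash
python3 - <<'E'
from h import *
f=save('wrist','w9.png'); f=save('side','s9.png')
h=np.array([.612,.2033,np.deg2rad(-10.73)])
delta(frm(h,[[-.13,0,.225]])[0],-10.7,0)
E
```

```text
t 9.0 pos [0.4829 0.1665 0.2994] open 0.0102 F [-0.1  0.8 -2.4]
d mm [  1.4  61.  -74.4] rv [ 0.3 -0.  -0.2] norm 0.3
```

View pics/s9.png

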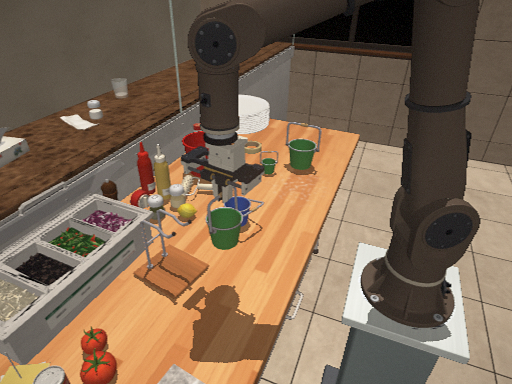

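View pics/w9.png

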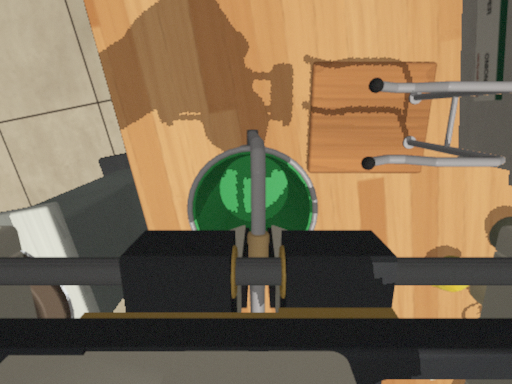

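Wrist view: the prong tips are at (376,86) and (369,162). The plate corners are at (314,62), (309,171), (437,62) and (423,171). I'll refit the stand.

```bash
python3 - <<'E'
from h import *
T=np.load('pics/top0.png.npz');S=np.load('pics/side0.png.npz');W=np.load('pics/w9.png.npz')
hl=np.array([[-.032,.03,.198],[-.032,-.03,.198],[.09,.03,.188],[.09,-.03,.188],[-.05,-.075,.013],[.115,-.075,.013],[-.05,.075,.013]])
ht=np.array([[118.1,179.1],[138.9,182.9],[128.8,138.4],[148.8,142.1],[166.6,197.9],[175.9,149.9],[122.1,190.4]])
sl=np.array([[-.032,.03,.198],[-.032,-.03,.198],[.09,.03,.188],[.09,-.03,.188],[.115,-.075,.013],[-.05,-.075,.013],[-.05,.075,.013],[.115,.075,.013]])
ss=np.array([[173.3,233.8],[189.4,221.4],[142.4,220.8],[158.6,210.4],[169,244.6],[208.4,265.8],[175.5,296.2],[133.7,273.9]])
wl=np.array([[-.032,.03,.198],[-.032,-.03,.198],[-.05,.075,.013],[-.05,-.075,.013],[.115,.075,.013],[.115,-.075,.013]])
ws=np.array([[376,86],[369,162],[314,62],[309,171],[437,62],[423,171.]])
rw=lambda p:proj(frm(p,wl),W)-ws
for nm,fn in [('wrist',lambda p:rw(p).ravel()),('all',lambda p:np.r_[(proj(frm(p,hl),T)-ht).ravel(),(proj(frm(p,sl),S)-ss).ravel(),rw(p).ravel()])]:
    h=least_squares(fn,[.612,.203,-.187]); print(nm,h.x.round(4),np.rad2deg(h.x[2])); print(rw(h.x).round(1).tolist())
f=cv2.imread('pics/w9.png'); cv2.imwrite('pics/c_w9.png',cv2.resize(f[40:200,290:512],(800,576),interpolation=cv2.INTER_CUBIC))
E
```

```text
wrist [ 0.6147  0.2026 -0.1815] -10.398323625643647
[[0.7, -1.0], [0.2, 1.6], [-1.4, -1.4], [-1.0, 2.1], [1.6, -2.1], [-0.8, 1.5]]
all [ 0.6141  0.2027 -0.1837] -10.52490522876206
[[0.1, -1.0], [-0.6, 1.6], [-1.7, -1.5], [-1.5, 2.1], [1.2, -1.9], [-1.4, 1.7]]
```

View pics/c_w9.png

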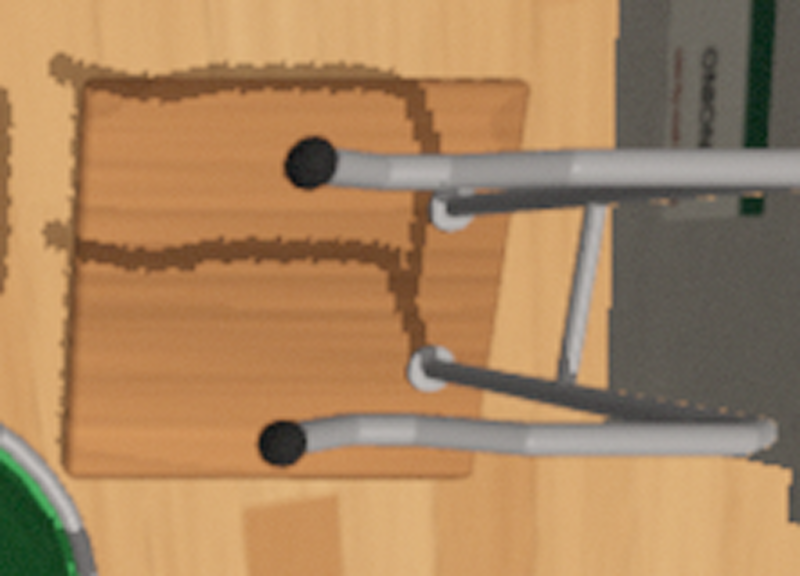

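{"op": "play_rows", "data": {
  "series": [
    [[1,10,-8,0,0,0,-1],[2,25,-25,0,0,0,-1],[3,42,-45,0,0,0,-1],[3,54,-62,0,0,0,-1],[3,60,-74,0,0,0,-1]]
  ]
}}

```text
time_s: 9.5
position: [0.4864, 0.2251, 0.2235]
eef_rot: [3.122, -0.292, -0.002]
ft_force: [0.4, 0.3, -2.8]
opening: 0.0101
```

```bash
python3 - <<'E'
from h import *
f=save('wrist','w10.png'); f=save('side','s10.png');cv2.imwrite('pics/c_s10.png',cv2.resize(f['color'][160:310,120:300,::-1],(720,600),interpolation=cv2.INTER_CUBIC))
h=np.array([.614,.2027,np.deg2rad(-10.5)])
delta(frm(h,[[-.13,0,.225]])[0],-10.5,0)
delta(frm(h,[[0,0,.225]])[0],-10.5,0)
E
```

```text
t 9.6 pos [0.4859 0.2244 0.2232] open 0.0099 F [-0.2 -0.2 -2.3]
d mm [0.3 1.9 1.8] rv [ 0.4 -0.2  0.2] norm 0.5
t 9.6 pos [0.4859 0.2244 0.2232] open 0.0099 F [-0.2 -0.2 -2.3]
d mm [128.1 -21.7   1.8] rv [ 0.4 -0.2  0.2] norm 0.5
```

View pics/c_s10.png

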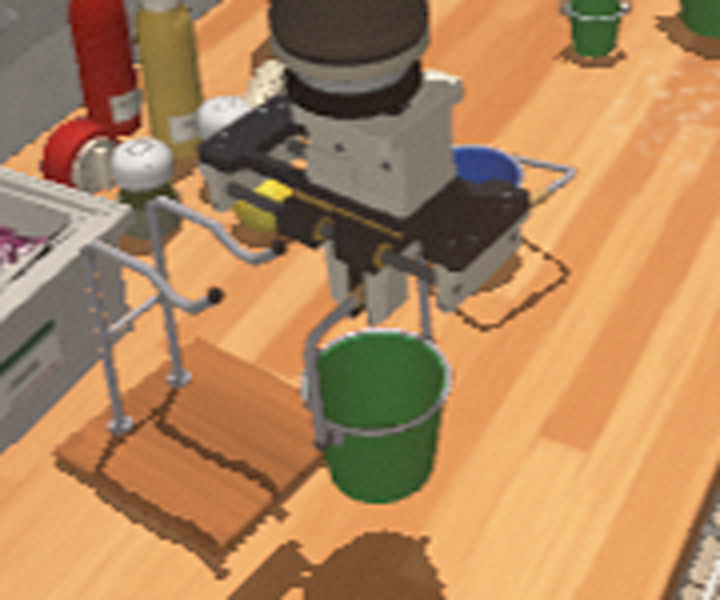

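View pics/w10.png

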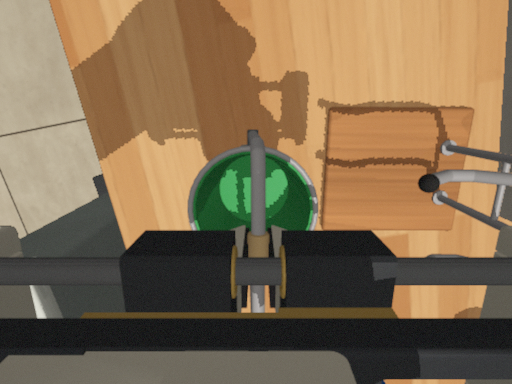

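```bash
python3 - <<'E'
from h import *
S=np.load('pics/s10.png.npz');W=np.load('pics/w10.png.npz')
p=[.4859,.2244,np.deg2rad(-10.7)]
for e in (0,.003,.006):
    th=np.linspace(0,2*np.pi,60); L=np.c_[.045*np.cos(th),.045*np.sin(th),0*th+.2232-.071+e]
    q=(proj(frm(p,L),S)-[120,160])*4; print('side',e,q.min(0).round(),q.max(0).round())
    q=(proj(frm(p,L),W)); print('wrist',e,q.min(0).round(1),q.max(0).round(1))
h=np.array([.614,.2027,np.deg2rad(-10.5)]); print(proj(frm(h,[[-.032,.03,.198]]),W),(proj(frm(h,[[-.032,.03,.198],[-.032,-.03,.198]]),S)-[120,160])*4)
E
```

```text
side 0 [300. 328.] [442. 427.]
wrist 0 [196.4 151.7] [317.6 266.7]
side 0.003 [299. 324.] [442. 423.]
wrist 0.003 [195.6 152.3] [318.4 268.7]
side 0.006 [299. 321.] [442. 420.]
wrist 0.006 [194.8 152.9] [319.2 270.7]
[[429.20610257 184.47879606]] [[214.14762369 290.91367159]
 [277.51313011 242.13879235]]
```

Checks agree: the bar sits at TCP height, and the stand model predicts both prong tips to within about 1.5 px. Clearances are about 17 mm above the tips and about 18 mm below the prongs, so I'm moving in.

{"op": "play_rows", "data": {
  "series": [
    [[6,1,1,0,0,0,-1],[18,-1,1,0,0,0,-1],[34,-4,1,0,0,0,-1],[50,-7,1,0,0,0,-1],[64,-10,1,0,0,0,-1]]
  ]
}}

```text
time_s: 10.1
position: [0.5532, 0.2134, 0.2272]
eef_rot: [3.123, -0.295, 0.003]
ft_force: [0.2, -0.4, -1.8]
opening: 0.0098
```

```bash
python3 - <<'E'
from h import *
f=save('wrist','w11.png'); f=save('side','s11.png');cv2.imwrite('pics/c_s11.png',cv2.resize(f['color'][160:310,120:300,::-1],(720,600),interpolation=cv2.INTER_CUBIC))
h=np.array([.614,.2027,np.deg2rad(-10.5)])
delta(frm(h,[[0,0,.225]])[0],-10.5,0)
E
```

```text
t 10.2 pos [0.5536 0.2128 0.2267] open 0.0098 F [ 0.2 -0.9 -1.8]
d mm [ 60.4 -10.1  -1.7] rv [0.3 0.1 0.4] norm 0.5
```

View pics/c_s11.png

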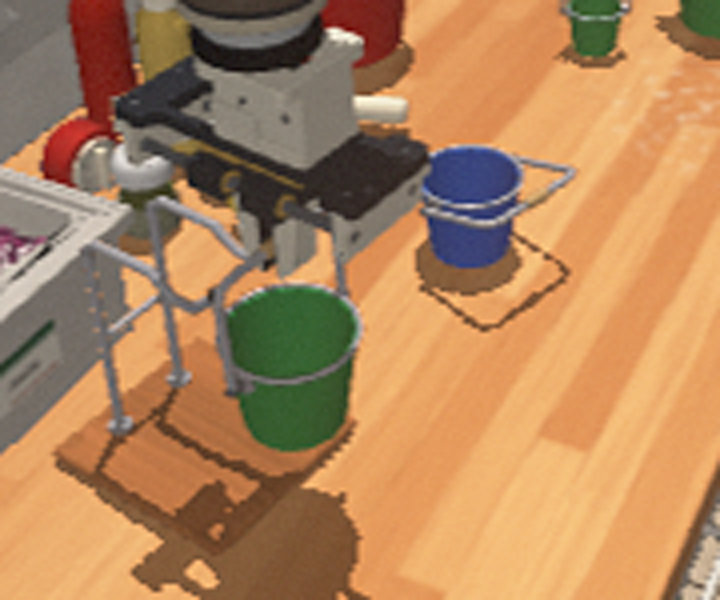

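View pics/w11.png

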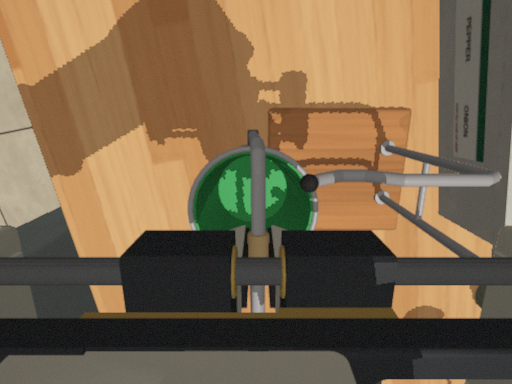

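The prong tip at (310,183) passes over the rim and lies between the bail leg (row 137) and the sleeve (row 235). I'll go on to x = 0.

{"op": "play_rows", "data": {
  "series": [
    [[8,-1,0,0,0,0,-1],[22,-4,0,0,0,0,-1],[38,-7,0,0,0,0,-1],[52,-9,0,0,0,0.3,-1],[60,-10,0,0,0,0.4,-1]]
  ]
}}

```text
time_s: 10.7
position: [0.6117, 0.2042, 0.2263]
eef_rot: [3.123, -0.282, 0.001]
ft_force: [-1.0, -0.2, -2.6]
opening: 0.0097
```

```bash
python3 - <<'E'
from h import *
f=save('wrist','w12.png'); f=save('side','s12.png');cv2.imwrite('pics/c_s12.png',cv2.resize(f['color'][160:310,120:300,::-1],(720,600),interpolation=cv2.INTER_CUBIC))
h=np.array([.614,.2027,np.deg2rad(-10.5)])
delta(frm(h,[[0,0,.182]])[0],-10.5,0)
E
```

```text
t 10.8 pos [0.6114 0.2042 0.2261] open 0.0098 F [ 0.6 -0.2 -3.4]
d mm [  2.6  -1.5 -44.1] rv [ 0.3 -0.  -0.1] norm 0.4
```

View pics/c_s12.png

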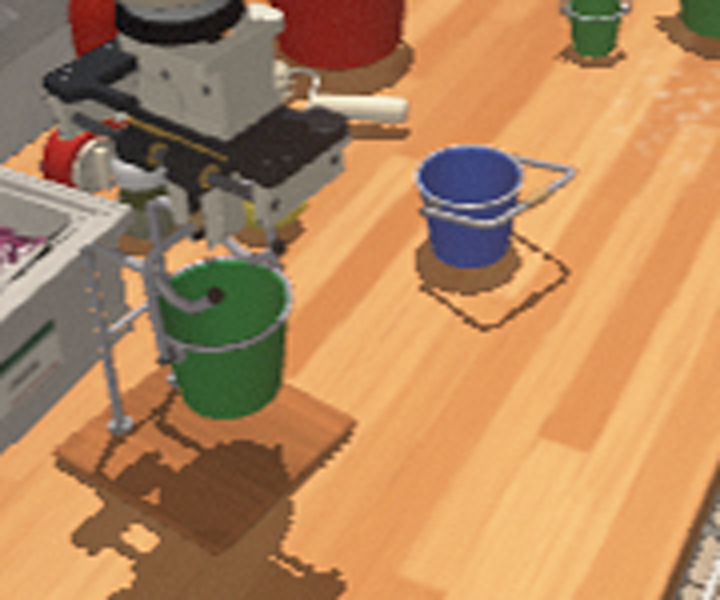

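View pics/w12.png

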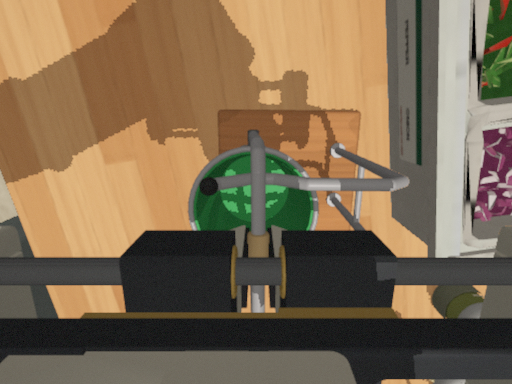

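{"op": "play_rows", "data": {
  "series": [
    [[1,0,-3,0,0,0,-1],[2,-1,-10,0,0,0,-1],[2.5,-1.5,-18,0,0,0,-1],[2.5,-1.5,-26,0,0,0,-1],[2.5,-1.5,-32,0,0,0,-1]]
  ]
}}

```text
time_s: 11.3
position: [0.6127, 0.2029, 0.1931]
eef_rot: [3.123, -0.282, -0.001]
ft_force: [-0.2, 0.9, -3.1]
opening: 0.0099
```

```bash
python3 - <<'E'
from h import *
f=save('wrist','w13.png'); f=save('side','s13.png');cv2.imwrite('pics/c_s13.png',cv2.resize(f['color'][180:290,120:230,::-1],(600,600),interpolation=cv2.INTER_CUBIC))
h=np.array([.614,.2027,np.deg2rad(-10.5)])
delta(frm(h,[[0,0,.182]])[0],-10.5,0)
print(proj(frm(h,[[-.032,.03,.198]]),f), proj(frm(h,[[-.032,.03,.198]]),np.load('pics/w13.png.npz')))
E
```

```text
t 11.4 pos [0.6125 0.2028 0.1929] open 0.0102 F [-0.4  0.3 -2.1]
d mm [  1.5  -0.1 -10.9] rv [ 0.4 -0.1 -0.2] norm 0.4
[[173.53690592 232.7284179 ]] [[192.15262798 202.67412067]]
```

View pics/c_s13.png

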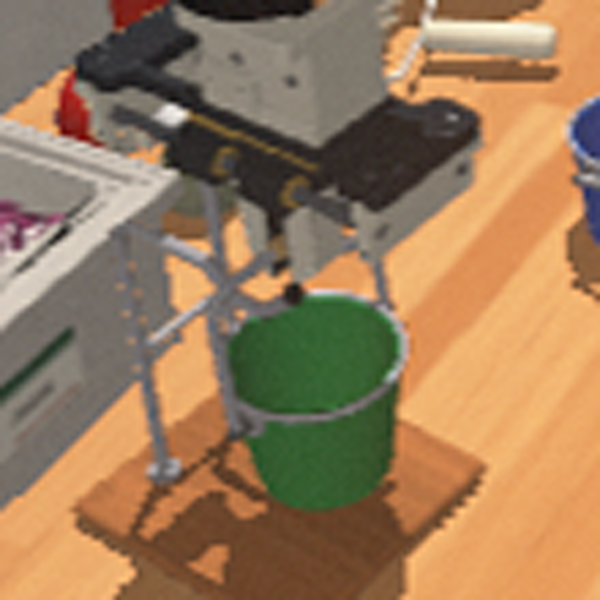

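View pics/w13.png

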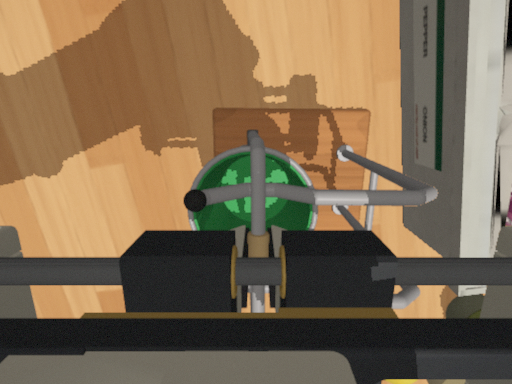

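The bar is inside the trough region and the tip prediction is within 3 px (about 2 mm). I'll lower the rest of the way, watching the force.

{"op": "play_rows", "data": {
  "series": [
    [[1,0,-2,0,0,0,-1],[2,0,-4,0,0,0,-1],[2,0,-6,0,0,0,-1],[2,0,-7.5,0,0,0,-1],[2,0,-8.5,0,0,0,-1]]
  ]
}}

```text
time_s: 11.9
position: [0.6153, 0.203, 0.1856]
eef_rot: [3.123, -0.282, 0.0]
ft_force: [0.3, 0.7, -2.8]
opening: 0.0098
```

{"op": "play_rows", "data": {
  "series": [
    [[0,0,-0.5,0,0,0,-1],[0,0,-1,0,0,0,-1],[0,0,-1.5,0,0,0,-1],[0,0,-2,0,0,0,-1],[0,0,-2,0,0,0,-1]]
  ]
}}

```text
time_s: 12.4
position: [0.6153, 0.203, 0.1837]
eef_rot: [3.123, -0.282, 0.0]
ft_force: [-0.4, 0.3, -2.8]
opening: 0.0102
```

```bash
python3 - <<'E'
from h import *
f=save('wrist','w14.png'); f=save('side','s14.png');cv2.imwrite('pics/c_s14.png',cv2.resize(f['color'][180:290,120:230,::-1],(600,600),interpolation=cv2.INTER_CUBIC))
h=np.array([.614,.2027,np.deg2rad(-10.5)])
delta(frm(h,[[0,0,.182]])[0],-10.5,0)
E
```

```text
t 12.5 pos [0.6153 0.203  0.1837] open 0.01 F [ 0.6  0.3 -2.6]
d mm [-1.3 -0.3 -1.7] rv [ 0.3 -0.  -0.2] norm 0.4
```

View pics/c_s14.png

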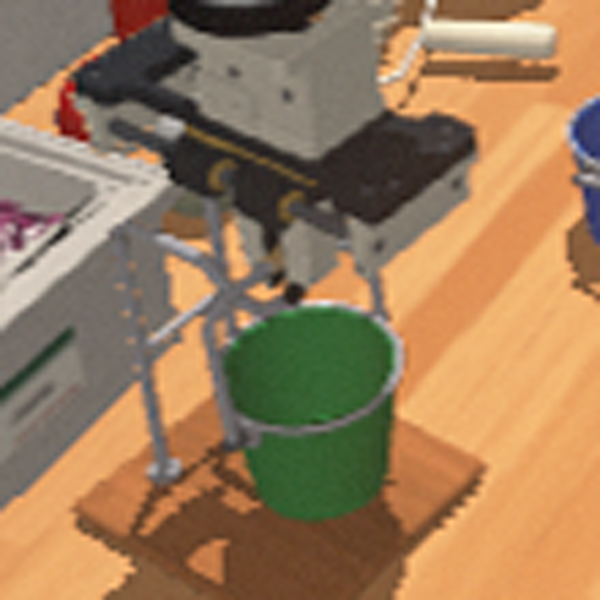

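View pics/w14.png

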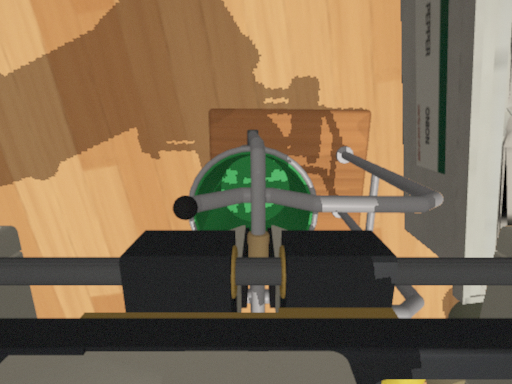

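Still carrying the weight (−2.6 N). The bar is centred in the trough: tip at column 185, upper rear knee at 320 and bar at 258 put it at x ≈ 0. I'll lower further in small steps.

{"op": "play_rows", "data": {
  "series": [
    [[0,0,-0.5,0,0,0,-1],[0,0,-1,0,0,0,-1],[0,0,-1.5,0,0,0,-1],[0,0,-2,0,0,0,-1],[0,0,-2,0,0,0,-1]]
  ]
}}

```text
time_s: 13.0
position: [0.6152, 0.203, 0.1816]
eef_rot: [3.123, -0.282, 0.0]
ft_force: [0.1, -0.5, -2.5]
opening: 0.0099
```

{"op": "play_rows", "data": {
  "series": [
    [[0,0,-0.5,0,0,0,-1],[0,0,-1,0,0,0,-1],[0,0,-1.5,0,0,0,-1],[0,0,-1.5,0,0,0,-1],[0,0,-1.5,0,0,0,-1]]
  ]
}}

```text
time_s: 13.5
position: [0.6153, 0.203, 0.1802]
eef_rot: [3.123, -0.282, 0.0]
ft_force: [-0.0, 0.4, -2.3]
opening: 0.0101
```

{"op": "play_rows", "data": {
  "series": [
    [[0,0,-0.5,0,0,0,-1],[0,0,-1,0,0,0,-1],[0,0,-1.5,0,0,0,-1],[0,0,-1.5,0,0,0,-1],[0,0,-1.5,0,0,0,-1]]
  ]
}}

```text
time_s: 14.0
position: [0.6153, 0.203, 0.1787]
eef_rot: [3.123, -0.282, 0.0]
ft_force: [0.5, -1.1, -2.1]
opening: 0.0099
```

```bash
python3 - <<'E'
from h import *
F=[]
for i in range(4):
    f=grab_frame('side'); F.append(get_obs()['ft_force'])
print(np.round(F,1),np.mean(F,0).round(1))
f=save('wrist','w15.png'); cv2.imwrite('pics/c_w15.png',cv2.resize(f['color'][120:330,150:450,::-1],(800,560),interpolation=cv2.INTER_CUBIC))
f=save('side','s15.png');cv2.imwrite('pics/c_s15.png',cv2.resize(f['color'][180:290,120:230,::-1],(600,600),interpolation=cv2.INTER_CUBIC))
E
```

```text
[[ 0.2  0.  -2.2]
 [ 0.1  0.8 -3.4]
 [ 0.6 -0.6 -2.6]
 [ 0.7  0.4 -2.5]] [ 0.4  0.2 -2.7]
```

View pics/c_s15.png

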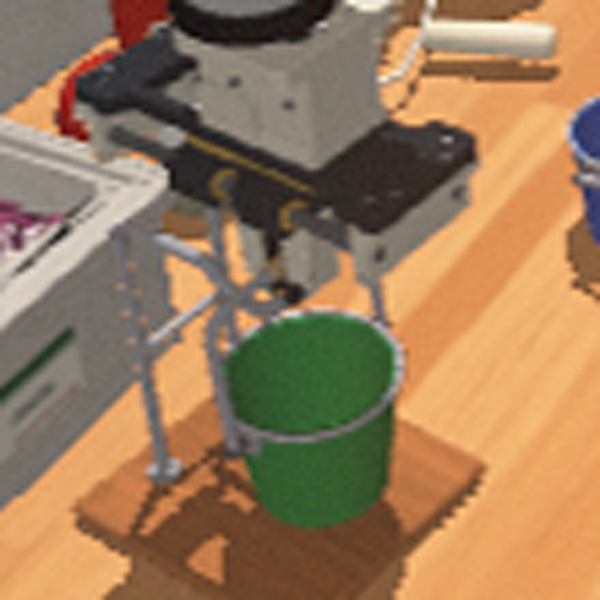

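View pics/c_w15.png

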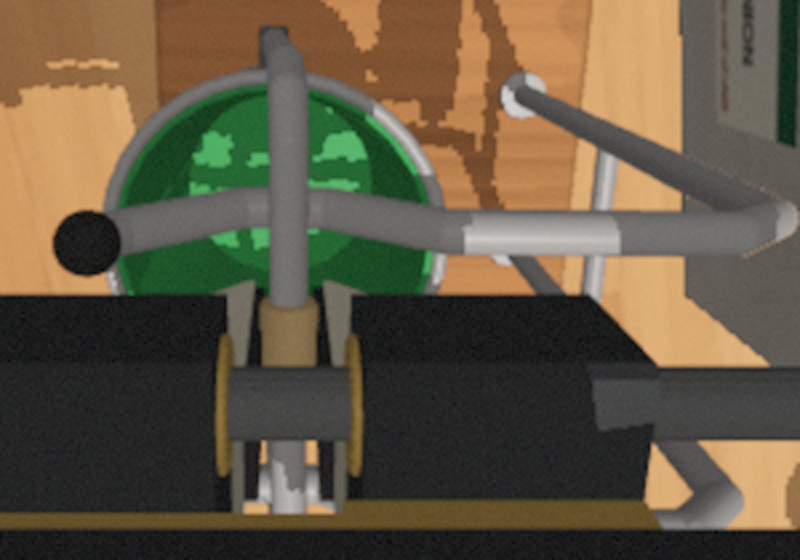

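Well centred: the trough flat spans crop columns 245–325 and the bar is at 288. The bar sits a few mm above the TCP, so I keep lowering.

{"op": "play_rows", "data": {
  "series": [
    [[0,0,-0.5,0,0,0,-1],[0,0,-1,0,0,0,-1],[0,0,-1.5,0,0,0,-1],[0,0,-1.5,0,0,0,-1],[0,0,-1.5,0,0,0,-1]]
  ]
}}

```text
time_s: 14.8
position: [0.6154, 0.203, 0.1777]
eef_rot: [3.124, -0.282, 0.001]
ft_force: [-2.6, -1.5, 4.1]
opening: 0.0099
```

{"op": "play_rows", "data": {
  "series": [
    [[0,0,-0.5,0,0,0,-1],[0,0,-1,0,0,0,-1],[0,0,-1.5,0,0,0,-1],[0,0,-1.5,0,0,0,-1],[0,0,-1.5,0,0,0,-1]]
  ]
}}

```text
time_s: 15.3
position: [0.6155, 0.2031, 0.1774]
eef_rot: [3.124, -0.282, 0.002]
ft_force: [-5.4, -1.9, 13.4]
opening: 0.0098
```

```bash
python3 - <<'E'
from h import *
F=[]
for i in range(4):
    f=grab_frame('side'); F.append(get_obs()['ft_force'])
print(np.mean(F,0).round(1),get_obs()['position'])
E
```

```text
[-5.8 -2.2 13.7] [0.6155078  0.20306124 0.1773719 ]
```

Contact at z ≈ 0.178: the bar is seated and the force has gone from −2.7 to +13 N. I'll unload and open slowly.

{"op": "play_rows", "data": {
  "series": [
    [[0,0,0.7,0,0,0,-1],[0,0,1.4,0,0,0,-1],[0,0,1.8,0,0,0,-1],[0,0,1.8,0,0,0,-1],[0,0,1.8,0,0,0,-1]]
  ],
  "squeeze": 5
}}

```text
time_s: 16.0
position: [0.6156, 0.2032, 0.1776]
eef_rot: [3.124, -0.282, 0.001]
ft_force: [1.8, 1.0, 0.9]
opening: 0.0109
```

{"op": "play_rows", "data": {
  "series": [
    [[0,0,0,0,0,0,-0.78],[0,0,0,0,0,0,-0.7],[0,0,0,0,0,0,-0.6],[0,0,0,0,0,0,-0.5],[0,0,0,0,0,0,-0.4]]
  ]
}}

```text
time_s: 16.5
position: [0.615, 0.2029, 0.1773]
eef_rot: [3.123, -0.282, -0.001]
ft_force: [0.7, 0.2, 0.7]
opening: 0.0258
```

```bash
python3 - <<'E'
from h import *
f=save('wrist','w16.png'); cv2.imwrite('pics/c_w16.png',cv2.resize(f['color'][120:330,150:450,::-1],(800,560),interpolation=cv2.INTER_CUBIC))
f=save('side','s16.png');cv2.imwrite('pics/c_s16.png',cv2.resize(f['color'][180:290,120:230,::-1],(600,600),interpolation=cv2.INTER_CUBIC))
o=get_obs();print(o['position'],o['ft_force'],o['opening'])
E
```

```text
[0.61518148 0.20292054 0.17745607] [-0.9536853   0.77645186  1.53529485] 0.027065616748326696
```

View pics/c_s16.png

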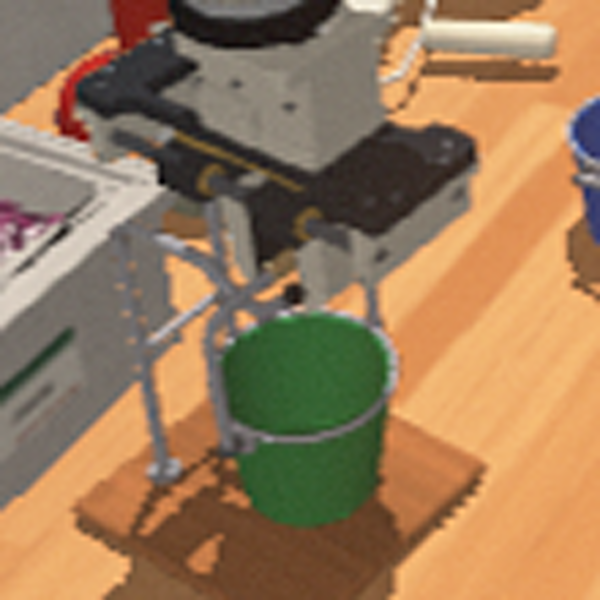

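View pics/c_w16.png

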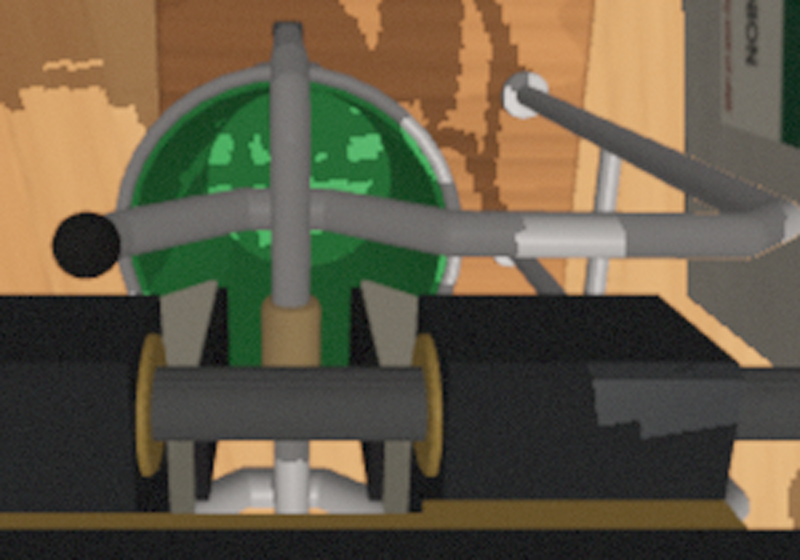

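Released: the bar lies across both prongs in their troughs and clear of the pads, and the pail hangs plumb. I'll retreat straight up.

{"op": "play_rows", "data": {
  "series": [
    [[0,0,4,0,0,0,-0.35],[0,0,12,0,0,0,-0.35],[0,0,22,0,0,0,-0.35],[0,0,34,0,0,0,-0.35],[0,0,46,0,0,0,-0.35]]
  ]
}}

```text
time_s: 17.1
position: [0.6155, 0.2031, 0.2251]
eef_rot: [3.124, -0.282, 0.002]
ft_force: [0.7, 0.1, 0.5]
opening: 0.0297
```

{"op": "play_rows", "data": {
  "series": [
    [[0,0,15,0,0,0,-0.35],[0,0,40,0,0,0,-0.35],[-10,0,65,0,0,0,-0.35],[-30,0,90,0,0,0,-0.35],[-50,-15,100,0,0,0,-0.35]]
  ]
}}

```text
time_s: 17.6
position: [0.5653, 0.1904, 0.3269]
eef_rot: [3.127, -0.278, 0.006]
ft_force: [0.5, 0.4, 0.4]
opening: 0.0298
```

{"op": "play_rows", "data": {
  "series": [
    [[-25,-25,5,0,0,0,-0.35],[-50,-55,5,0,0,0,-0.35],[-80,-90,5,0,0,0,-0.35],[-100,-120,5,0,0,0,-0.35],[-110,-140,5,0,0,0,-0.35]]
  ]
}}

```text
time_s: 18.1
position: [0.4536, 0.0458, 0.3298]
eef_rot: [3.123, -0.284, 0.002]
ft_force: [-0.2, -0.4, 0.7]
opening: 0.0296
```

```bash
python3 - <<'E'
from h import *
f=save('side','s17.png');cv2.imwrite('pics/c_s17.png',cv2.resize(f['color'][170:310,110:290,::-1],(771,600),interpolation=cv2.INTER_CUBIC))
f=save('top','t17.png');cv2.imwrite('pics/c_t17.png',cv2.resize(f['color'][110:220,90:260,::-1],(800,518),interpolation=cv2.INTER_CUBIC))
o=get_obs();print(o['position'],o['ft_force'],o['time_s'])
E
```

```text
[0.45418618 0.04492426 0.33000161] [-0.39709823 -0.10148736  0.51367916] 18.2
```

View pics/c_s17.png

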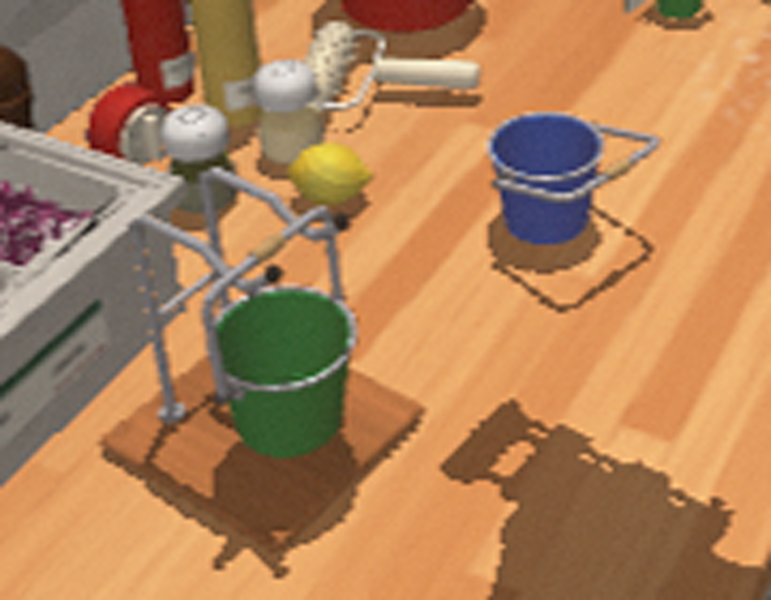

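View pics/c_t17.png

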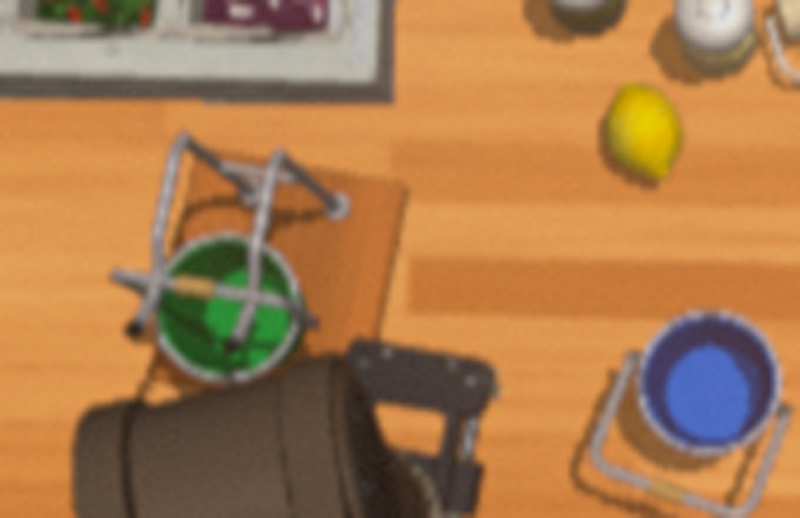

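The pail hangs across both prongs with the sleeve between them. The blue pail is untouched at (240,192). I'll back away further and check that it stays still.

{"op": "play_rows", "data": {
  "series": [
    [[-5,-20,0,0,0,0,-0.35],[-10,-45,0,0,0,0,-0.35],[-20,-70,0,0,0,0,-0.35],[-30,-90,0,0,0,0,-0.35],[-35,-100,0,0,0,0,-0.35]]
  ]
}}

```text
time_s: 18.7
position: [0.4201, -0.0531, 0.3293]
eef_rot: [3.123, -0.284, 0.002]
ft_force: [0.3, 0.4, 0.2]
opening: 0.03
```

{"op": "play_rows", "data": {
  "series": [
    [[0,0,0,0,0,0,-0.35],[0,0,0,0,0,0,-0.35],[0,0,0,0,0,0,-0.35],[0,0,0,0,0,0,-0.35],[0,0,0,0,0,0,-0.35]]
  ]
}}

```text
time_s: 19.2
position: [0.4205, -0.0514, 0.3284]
eef_rot: [3.124, -0.28, -0.0]
ft_force: [-0.4, -0.1, 0.7]
opening: 0.0297
```

```bash
python3 - <<'E'
from h import *
a=cv2.imread('pics/s17.png').astype(int)
f=save('side','s18.png');cv2.imwrite('pics/c_s18.png',cv2.resize(f['color'][190:290,130:230,::-1],(600,600),interpolation=cv2.INTER_CUBIC))
b=f['color'][:,:,::-1].astype(int)
for i in range(6): g=grab_frame('side')
c=g['color'][:,:,::-1].astype(int)
r=np.s_[215:270,155:200]
def mk(x): x=x[r]; m=(x[...,1]>x[...,2]*1.4)&(x[...,1]>x[...,0]*1.2); ys,xs=np.nonzero(m); return m.sum(),xs.mean().round(2),ys.mean().round(2)
print(mk(a),mk(b),mk(c)); f=save('top','t18.png');cv2.imwrite('pics/c_t18.png',cv2.resize(f['color'][110:220,90:260,::-1],(800,518),interpolation=cv2.INTER_CUBIC))
# predicted hung rim & bar
h=[.614,.2027,np.deg2rad(-10.5)]; th=np.linspace(0,2*np.pi,60); q=(proj(frm(h,np.c_[.045*np.cos(th),.045*np.sin(th),0*th+.111]),g)-[130,190])*6
print(q.min(0),q.max(0))
E
```

```text
(np.int64(743), np.float64(21.09), np.float64(38.1)) (np.int64(743), np.float64(21.0), np.float64(38.06)) (np.int64(745), np.float64(21.09), np.float64(38.08))
[175.20486859 278.30858737] [374.09349951 411.68904324]
```

View pics/c_s18.png

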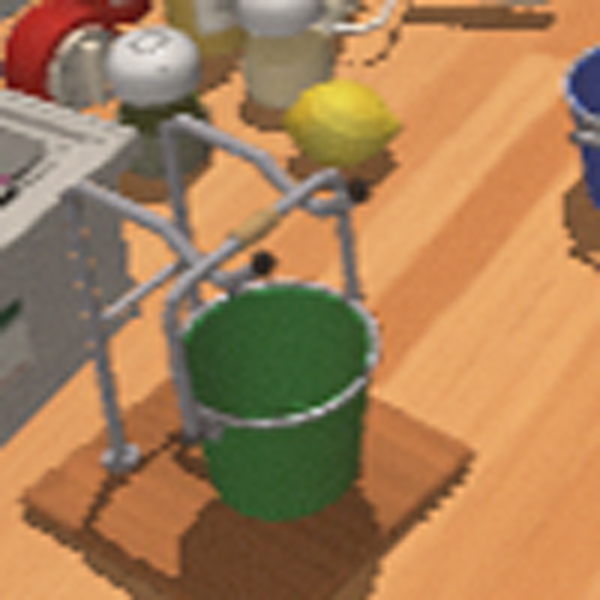

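View pics/c_t18.png

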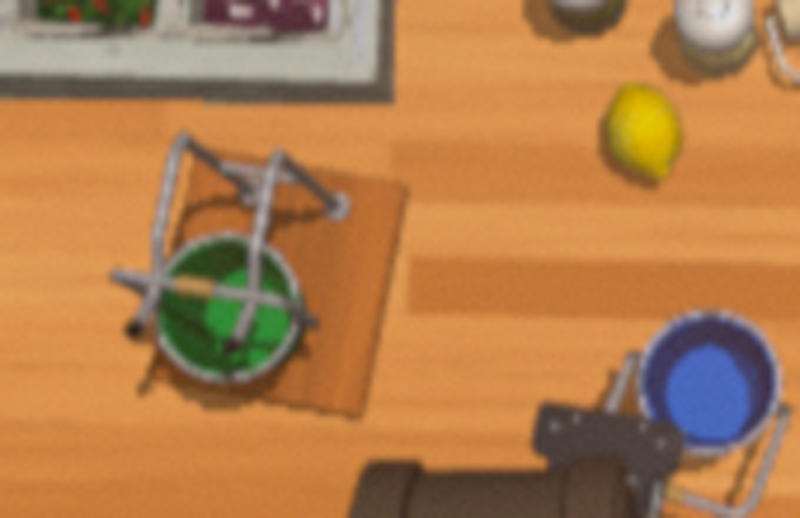

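The pail is still: its centroid stays constant within 0.1 px over more than 1 s. It is level, its rim matches the predicted hung pose to about 2 px, and the robot is clear at z = 0.33. Handing in.

```bash
python3 -c "
from h import *
print(hand_in())"
```

```text
the job is handed in; nothing more can be done
None
```

The mid-sized green pail now hangs by its handle across both prongs of the hook stand, released and level. I handed the job in at about 20 s of the 62 s allowed.

- **Handle:** I gripped the wooden sleeve lightly and swung the handle upright along its arc while the pail stood on the table.
- **Hanging:** I tightened the grip and lifted the pail, carried it high over the blue pail, brought it in from the front of the stand and lowered it until it seated. Then I let go and backed straight up.

**Last checks:**
- **Seating:** the bar lies in both troughs with its sleeve between the prongs. The rim matches the predicted hung position to about 2 px.
- **Stillness:** the pail's image position stayed within 0.1 px over more than 1 s.
- **Forces:** the wrist force reads about zero with the gripper clear. The most I saw was about 15 N, while seating the bar.
- **Blue pail:** it looks unmoved in the last top view.

**One disagreement:** the bar sat about 4 mm higher in the jaws than I had estimated. It touched the hook at a tool height of 0.178 m instead of 0.182 m, and I found the contact by force. No check failed.

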